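# Turn the door chime's volume trimmer up to its stop with the plastic tuning tool

## Task

The door chime in the hall is too quiet: take the orange plastic tuning tool out of its hole in the bamboo key tray, seat its blade down in the slot of the yellow volume trimmer inside the open chime, and turn the trimmer clockwise until it comes up against its end stop. Feel for the slot and for the stop: press on the chime and its trimmer with less than 20 N, and do not force it once it has come up against the stop. Then stand the tool back in its hole in the tray, upright and let go, and leave the other things on the table as they are.

Things in the scene. Friction and masses are not known exactly. Their poses are not given: they have to be found in the camera images.
- chime: door-chime receiver, white case 130 x 96 mm (x, y), 36 mm high, fixed, lying on its face with its battery cover off. Origin at the centre of its underside, z up. Open from above inside 5 mm walls: three battery cells in the +x half; in the -x half a green board with the trimmer, a yellow disc 20 mm across on a round black housing 34 mm across whose top is 26 mm above the table
- chime_trimmer (a point): nominal trimmer centre, 32.5 mm above the table at the height of the yellow rotor's top face; axes as chime. The real rotor axis lies up to 0.4 mm off in the chime's x and in y (height true). A straight slot crosses the rotor's top through its centre: 3 mm wide, 4 mm deep (floor 28.5 mm above the table), 18 mm long, open at both ends. Up to 0.06 N m against the end stop does no harm
- trimmer (a joint): rotor angle (rad), growing clockwise seen from above, 0 (quiet) to the end stop at 4.7 (loud); starts at 3.75 to 4.25, takes 0.02 N m to turn, stays as left. The trimmer is clamped on the board by a nut at no set angle, so this value does not tell how the slot lies: it may start at any angle about z, to be seen (a red pointer marks one end of it) or felt. The blade fits either way round
- tool: loose orange plastic tuning tool, 103 mm long, 22 to 40 g, standing upright with its blade down. Origin at the middle of the blade's tip, z along the tool towards the handle. The blade is 12 mm wide along the tool's x, 2 mm thick along its y, 6 mm long; then a white round shank 10 mm thick up to z = 40 mm; then the square handle, 18 x 18 mm, sides along the tool's x and y, from z = 40 to 100 mm
- tray: fixed bamboo key tray, 130 x 200 mm (its x, y), rim 24 mm high, with a 40 mm square pen block 48 mm high in one corner. Origin at the centre of its underside, z up
- tray_hole (a point): mouth of the round hole in the pen block, 48 mm above the table; hole 15 mm wide and 42 mm deep, straight down. The tool stands here at the start: its handle's lower end rests on the block, its tip hangs 40 mm below this point, 2 mm off the tray's floor
- fob: bystander: green plastic door fob with a ring, 45 mm, lying in the tray
- opener: bystander: flat aluminium bottle opener, 112 mm, lying on the table
- dish: bystander: white ceramic dish, 110 mm wide, 30 mm high
- turntable: bystander: miniature wooden turntable, fixed to the table, 150 mm wide, 30 mm high, with two silver keys lying on it
- key_a: bystander: silver key on the turntable, 54 mm
- key_b: bystander: silver key on the turntable, 54 mm
- cover: bystander: the chime's white battery cover, 128 x 94 x 3 mm, lying on the table
- screwdriver: bystander: blue-handled metal screwdriver, 150 mm, lying on the table; not for the trimmer
Not all that is in view belongs to the job. Of the things like the tool, leave any that is pink; of the rest the smaller one is meant.

How it is judged:
On the way, in this order (a step that is already met when the one before it is completed fails the run):
1. the tool's blade is down in the trimmer's slot, the trimmer not yet at its stop (z of tool in the frame of chime_trimmer below -0.002 m and horizontal distance between tool and chime_trimmer below 0.008 m and angle between tool's own z axis and vertical below 0.15 rad and value of joint trimmer below 4.45 rad), for 0.1 s.
2. the trimmer is turned clockwise up to its stop (at least 4.55 rad) with the blade still in the slot (value of joint trimmer above 4.55 rad and z of tool in the frame of chime_trimmer below -0.002 m and horizontal distance between tool and chime_trimmer below 0.008 m), for 0.1 s.
At the end, for the whole second after the job is handed in: The trimmer stands within 0.15 rad of its stop (joint above 4.55 rad) and the tool stands at rest in its hole in the tray, let go: its tip at least 37 mm below the hole's mouth and within 6 mm of its axis, upright to 0.12 rad (value of joint trimmer above 4.55 rad and horizontal distance between tool and tray_hole below 0.006 m and z of tool in the frame of tray_hole below -0.037 m and angle between tool's own z axis and vertical below 0.12 rad and linear speed of tool below 0.02 m/s and contact force between the fingers and tool below 0.1 N); the robot touches nothing.
It fails at once if short of its stop (below 4.55 rad) the trimmer is pressed or pushed by the tool with more than 20 N (contact force between tool and trimmer above 20 N and value of joint trimmer below 4.55 rad).
It fails at once if the trimmer is forced against its stop: more than 35 N between the tool and the trimmer (contact force between tool and trimmer above 35 N).
It fails at once if the tool is pressed on the chime's case with more than 20 N (contact force between tool and chime above 20 N).
It fails at once if the trimmer is touched by the gripper instead of the tool (contact force between any of the fingers, the arm and trimmer above 0.5 N).
It fails at once if one of the other things on the table is moved by more than 20 mm (distance of any of fob, opener, dish, key_a, key_b, cover, screwdriver from where it was at the start of the episode above 0.02 m).
It also fails if it takes over 72 s, if anything falls off the work surface, if the arm or the gripper's body presses on something with over 40 N, if the wrist force passes 120 N, or if a joint passes its speed limit or range.

## Robot

A 7-joint arm with a two-finger parallel gripper is mounted at the origin on the work surface. World frame = base frame: x ahead of the robot, y to its left, z up, the work surface at z = 0. Lengths are in m, angles in rad, forces in N, time in s.
With the tool pointing down it reaches from about 0.425 to 0.875 m from the base axis. Payload 4.7 kg.
Tool frame: the origin (TCP) lies on the front face of the gripper's body, between the roots of the fingers; the fingertips stand 73 mm ahead of it and the grasp point (between the pads) lies 54 mm ahead of it; z points along the fingers, x is the direction in which the jaws open and shut, and the axes are right-handed (so a half turn about z gives the same grasp; the last joint's range is limited). The gripper opens to 85 mm and grips with 20 to 120 N. Pads are 22 mm wide; open, the fingers measure 114 mm over their backs; the gripper's body (76 mm by 85 mm) begins 54 mm behind the grasp point. The pads swing forward as they close: fully open they stand 13 mm farther back than shut.
Start: joints at [-1.185, 0.321, -0.07, 1.45, 0.023, 1.371, -0.057], TCP at [0.236, 0.606, 0.304] pointing down, gripper open.
Joint ranges: [-2.86, 2.86], [-0.3, 2.09], [-1.38, 1.24], [0.06, 2.45], [-1.56, 4.7], [0.09, 2.05], [-2.69, 2.69]. Speed limits (rad/s): [2.57, 2.57, 3.14, 3.14, 3.14, 3.14, 3.14].

## Interface

Orientations are given as a unit quaternion [x, y, z, w].
In Python, from plant import bot gives the robot as it stands.
- The arm moves only by the tool jog_arm, never from a script. Its argument "targets" is a list that holds one entry, the list of rows, each a list of 7 numbers: the shift along the tool's x, y, z in mm, then the turn, a rotation vector about the tool's x, y, z in degrees, then the opening, from -1 (shut) to 1 (fully open). A call has 1 to 20 rows; each row is the pose to reach, as a shift and turn from the pose measured when the call began, along the tool's axes at that moment; what a row does not reach only later rows make up. A row lasts 1/10 s, in which the tool goes at most 50 mm and 8.59 degrees, less where a joint would pass 70% of its speed; a pose out of reach is approached as far as the arm can. A call with a gripper value outside its range is refused whole. The fingers move at their own pace and stop on an object; the grip force is fixed at half the most. Time passes only in rows, so rows that repeat a pose let the fingers close. It gives the time, the measured TCP pose, the force and the opening at its end, in the units of the state.
- bot.get_state(): the state, without advancing time (a new reading comes with each control period).
- bot.get_image(name): name is "scene" or "side" or "wrist"; returns a dict with "color" (400x640x3 uint8, red, green, blue), "z_map" (400x640 float32, m along the optical axis (not along the pixel's ray), 0 where there is no reading), "camera_matrix" (3x3 intrinsics, pixels), "camera_from_world" (4x4, takes a point from world to camera coordinates). Camera axes: x right, y down, z forward; pixel columns grow to the right and rows downward; lengths in m; the calibration is good to about 2 mm. A picture is of the moment at which its call begins.
- bot.close_job(): hands the job in, once; it reports no verdict.
The state is a dict: "time_s": time; "joint_pos": joint angles; "joint_velocities": joint speeds; "joint_torque": joint torques, N m; "tool_pos": TCP position; "eef_rot": TCP orientation; "ft_force": force on the tool from outside, world axes, zero at the start; "wrist_torque": the same for the moment, N m; "width": finger opening in m.
Only numpy, scipy, OpenCV 4.12 (cv2) and the standard library are available. Lean on these libraries where they do the work, as an engineer would, in place of code of your own. Each camera call takes 0.05 s, during which the arm holds its last target.

## Working session

There is one attempt and no reset: what is moved stays moved. The work goes in short steps, Python scripts to look and compute and a tool call to move; the robot and the scene stay as the last step left them, time stands still between calls to the robot, and variables do not carry over. Pictures are saved under pics/ and viewed, and the job is handed in when it is done.

Besides the shell and the picture viewer there is one more tool, called after "Emit:" as name(argument=value, ...) on one line, values as JSON. jog_arm: Moves the arm, as the interface text tells. Its arguments: {"type":"object","properties":{"targets":{"type":"array"}},"required":["targets"]}

```bash
ls; mkdir -p pics
python3 - <<'E'
from plant import bot
import cv2,numpy as np,pickle
s=bot.get_state(); print(s)
for n in ["scene","side","wrist"]:
    im=bot.get_image(n); pickle.dump(im,open(f'pics/{n}0.pkl','wb'))
    cv2.imwrite(f'pics/{n}0.png',im['color'][:,:,::-1]); print(n,im['camera_matrix'],im['camera_from_world'])
E
```

```text
pics
{'time_s': 0.0, 'joint_pos': array([-1.18488598,  0.3217913 , -0.07008664,  1.45168274,  0.02258287,
        1.3707483 , -0.05690874]), 'joint_velocities': array([-8.84209177e-05,  2.44587852e-03, -4.57739119e-04,  1.18325609e-03,
        7.78220188e-04, -1.00178903e-03, -3.08870434e-04]), 'joint_torque': array([ 1.09864770e-03, -4.93578494e+01, -3.81817454e-01, -3.14341950e+01,
        1.30154856e-02,  1.13228799e-02, -9.43048946e-06]), 'tool_pos': array([0.23603795, 0.60520978, 0.30284006]), 'eef_rot': array([ 8.25615685e-01,  5.64232126e-01, -7.37687217e-04,  5.52135982e-04]), 'ft_force': array([ 0.08300163, -0.37448151, -0.01580541]), 'wrist_torque': array([-0.00958416, -0.04158333,  0.005428  ]), 'width': 0.08525085240300204}
scene [[367.39980801   0.         317.91866898]
 [  0.         367.39980801 203.81880695]
 [  0.           0.           1.        ]] [[-0.48646569  0.8736923  -0.00359196  0.30559682]
 [ 0.67933306  0.37565616 -0.63038801 -0.36361692]
 [-0.54941581 -0.30910228 -0.77627189  1.46507588]
 [ 0.          0.          0.          1.        ]]
side [[416.66616159   0.         322.90563798]
 [  0.         416.66616159 199.6529079 ]
 [  0.           0.           1.        ]] [[ 0.99851887 -0.05144956  0.01769197 -0.60204895]
 [-0.01675793 -0.60021382 -0.79966402  0.06460694]
 [ 0.05176133  0.79818313 -0.60018701  1.0787617 ]
 [ 0.          0.          0.          1.        ]]
wrist [[309.49625749   0.         320.8364874 ]
 [  0.         309.49625749 198.18268042]
 [  0.           0.           1.        ]] [[ 0.36384476  0.93145805 -0.00169901 -0.64859744]
 [ 0.88416694 -0.344797    0.31522031 -0.04030439]
 [ 0.29302868 -0.11619346 -0.949017    0.38284701]
 [ 0.          0.          0.          1.        ]]
```

View pics/scene0.png

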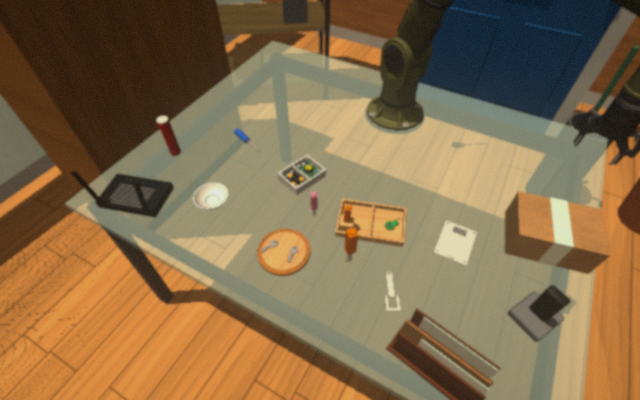

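View pics/side0.png

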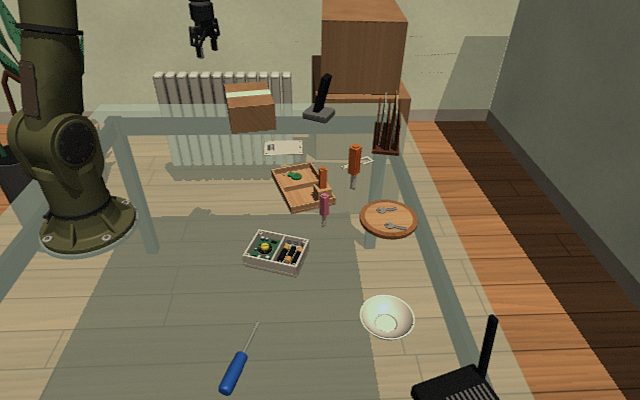

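View pics/wrist0.png

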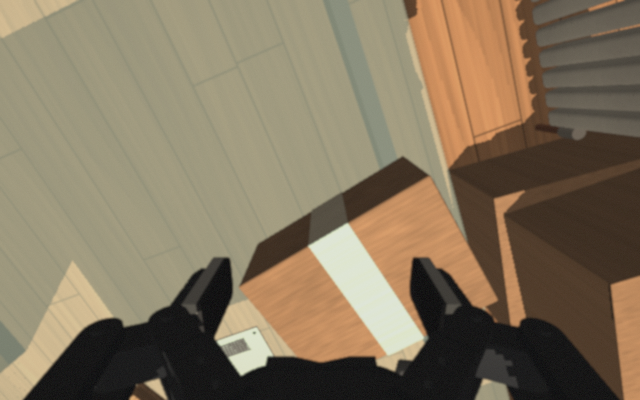

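Three tools look alike: a pink one at side (324,207), a large orange one standing outside the tray at side (354,160), and a small orange one in the tray's pen block at side (322,180). Pink is excluded, and the small orange one in the block fits the description. I'll confirm it in a crop.

```bash
cat > h.py <<'E'
import numpy as np,cv2,pickle
from scipy.spatial.transform import Rotation as R
def load(n): return pickle.load(open(f'pics/{n}.pkl','rb'))
def ray(im,u,v):
    K=im['camera_matrix'];T=im['camera_from_world']
    d=T[:3,:3].T@np.linalg.solve(K,[u,v,1.]); c=-T[:3,:3].T@T[:3,3]; return c,d
def onz(im,u,v,z):
    c,d=ray(im,u,v); return c+d*(z-c[2])/d[2]
def proj(im,p):
    T=im['camera_from_world'];q=im['camera_matrix']@(T[:3,:3]@np.asarray(p)+T[:3,3]); return q[:2]/q[2]
def tri(obs):
    A=np.zeros((3,3));b=np.zeros(3)
    for im,u,v in obs:
        c,d=ray(im,u,v);d=d/np.linalg.norm(d);P=np.eye(3)-np.outer(d,d);A+=P;b+=P@c
    p=np.linalg.solve(A,b); return p,[proj(im,p)-[u,v] for im,u,v in obs]
def pts(im):
    z=im['z_map'];v,u=np.mgrid[:z.shape[0],:z.shape[1]]
    K=im['camera_matrix'];T=im['camera_from_world']
    P=np.stack([(u-K[0,2])/K[0,0]*z,(v-K[1,2])/K[1,1]*z,z],-1)
    return (P-T[:3,3])@T[:3,:3]
E
python3 - <<'E'
from h import *
a=load('scene0');b=load('side0')
A=cv2.resize(a['color'][150:280,260:420],None,fx=4.9,fy=4.5,interpolation=2)
cv2.imwrite('pics/c1.png',A[:,:,::-1])
B=cv2.resize(b['color'][130:290,230:430],None,fx=4,fy=3.7,interpolation=2)
cv2.imwrite('pics/c2.png',B[:,:,::-1])
for n,im in(('scene',a),('side',b)):
    P=pts(im);h=cv2.cvtColor(im['color'],cv2.COLOR_RGB2HSV)
    print(n,(im['z_map']>0).mean())
E
```

```text
scene 0.9958984375
side 0.99606640625
```

View pics/c1.png

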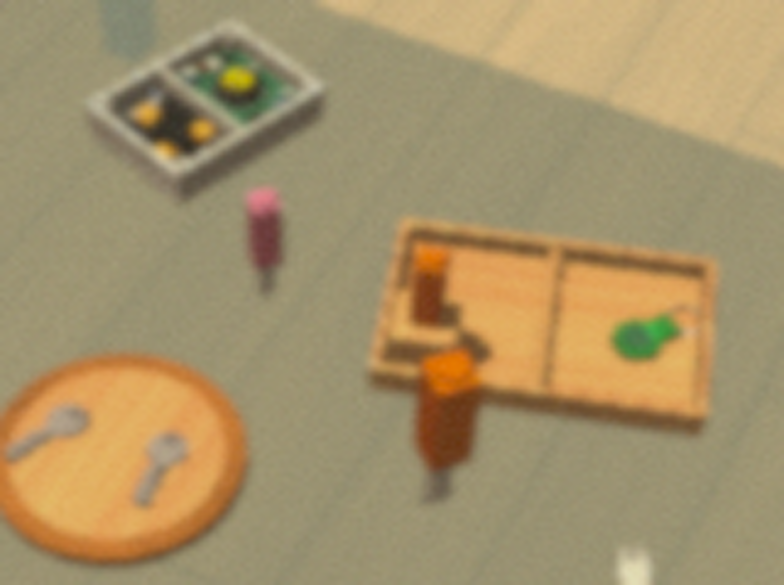

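View pics/c2.png

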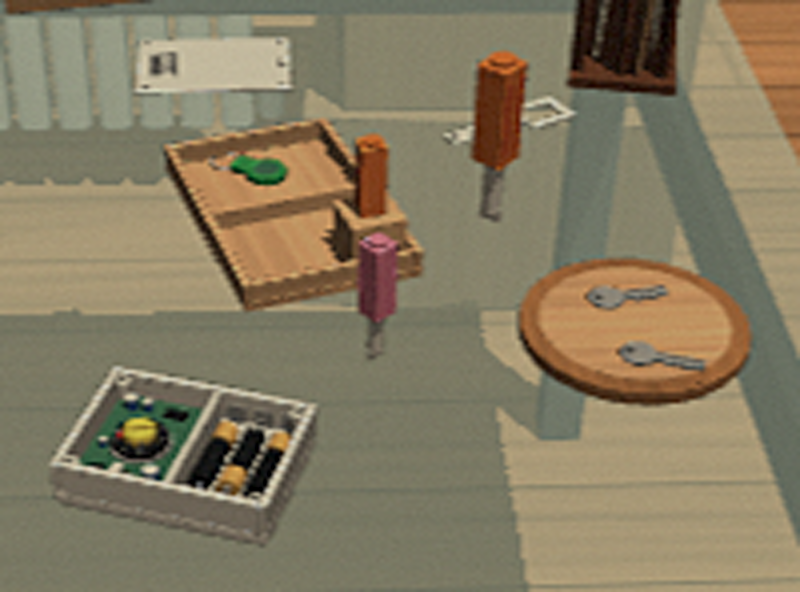

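The crops confirm it: the small orange tool stands in the pen block (side ≈(323,168), scene ≈(348,207)). The larger orange one and the pink one both stand outside the tray. Next I'll measure the tool and the trimmer.

Run:
```python
from h import *
a=load('scene0');b=load('side0')
def cc(m,near):
    n,l,st,c=cv2.connectedComponentsWithStats(m.astype(np.uint8))
    i=1+np.argmin(np.hypot(*(c[1:]-near).T)); return l==i,c[i],st[i]
for n,im,near,ny in(('scene',a,(348,211),(309,167)),('side',b,(322,178),(265,247))):
    P=pts(im);h=cv2.cvtColor(im['color'],cv2.COLOR_RGB2HSV).astype(int)
    # by height: everything orange at z>60mm near tool
    m=(P[...,2]>0.06)&(P[...,2]<.2)&(h[...,1]>150)&((h[...,0]<14))
    M,c,st=cc(m,near); Q=P[M]; print(n,'tool',c,st,Q.min(0),Q.max(0),Q.mean(0))
    t=M&(P[...,2]>.102); print(' top',P[t].mean(0) if t.any() else 0,t.sum())
    y=(h[...,0]>23)&(h[...,0]<34)&(h[...,1]>150)&(h[...,2]>100)
    M,c,st=cc(y,ny);print(' yellow',c,st,P[M].mean(0),onz(im,*c,.0315))
    m=(P[...,2]>.031)&(P[...,2]<.041)&(h[...,1]<70)&(np.hypot(*(P[...,:2]-onz(im,*c,.0315)[:2]).transpose(2,0,1))<.13)
    Q=P[m]; r=cv2.minAreaRect((Q[:,:2]*1000).astype(np.float32)); print(' case',r,m.sum())
    r=None
    m=(P[...,2]>.042)&(P[...,2]<.052)&(np.hypot(P[...,0]-.0,P[...,1]-0)<2)
T,e=tri([(a,348,207.5),(b,323,168)]);print(T,e)
```

```text
scene tool [346.8852459  214.90163934] [344 210   7  11  61] [0.59760317 0.07727236 0.06069541] [0.61711196 0.09184861 0.10917527] [0.61251678 0.08517148 0.0842774 ]
 top [0.61309335 0.08608863 0.10408181] 8
 yellow [307.89655172 167.37931034] [305 165   7   6  29] [ 0.45962271 -0.13206276  0.03298156] [ 0.45837876 -0.13282284  0.0315    ]
 case ((487.1106872558594, -142.0416717529297), (99.62580108642578, 133.818115234375), 71.82894897460938) 323
side tool [322.29133858 175.88976378] [319 166   8  20 127] [0.59483447 0.07265272 0.06012575] [0.61400567 0.08995712 0.11364651] [0.6037617  0.07862502 0.08882754]
 top [0.60421445 0.08016948 0.10867489] 36
 yellow [264.33333333 245.58333333] [261 243   8   6  36] [ 0.45786021 -0.129531    0.03349062] [ 0.45759348 -0.12742369  0.0315    ]
 case ((485.2208251953125, -138.11830139160156), (99.93317413330078, 131.5919952392578), 71.8477783203125) 597
[0.60586745 0.08396565 0.11033087] [array([ 0.09497598, -0.09582411]), array([0.11308436, 0.08343323])]
```

```bash
cat >> h.py <<'E'
def tcp(s): return np.array(s['tool_pos']),R.from_quat(s['eef_rot'])
def down(yaw): # x axis at yaw deg, z down
    return R.from_euler('z',yaw,degrees=True)*R.from_euler('x',180,degrees=True)
def go(s,p,yaw):
    p0,r0=tcp(s); d=r0.inv().apply(np.asarray(p)-p0)*1000; w=(r0.inv()*down(yaw)).as_rotvec(degrees=True)
    return d.round(1),w.round(2)
def yawof(s):
    x=tcp(s)[1].as_matrix()[:,0]; return np.degrees(np.arctan2(x[1],x[0]))
E
python3 - <<'E'
from h import *
from plant import bot
s=bot.get_state();w=load('wrist0');p0,r0=tcp(s)
T=w['camera_from_world'];c=-T[:3,:3].T@T[:3,3]
print('cam in tcp mm',r0.inv().apply(c-p0)*1000,'axes',r0.inv().as_matrix()@T[:3,:3].T)
print(yawof(s))
b=load('side0');a=load('scene0')
# pink & big orange
print(tri([(a,314,194),(b,324,195)]),tri([(a,352,231),(b,355,146)]))
E
```

```text
cam in tcp mm [ -0.52300954 -82.10468944 -71.85890665] axes [[ 9.99999803e-01 -4.65790421e-04 -4.21576682e-04]
 [ 5.74903357e-04  9.49055607e-01  3.15108114e-01]
 [ 2.53325373e-04 -3.15108294e-01  9.49055688e-01]]
68.69640453163598
(array([ 0.60269419, -0.02652588,  0.10222524]), [array([ 0.06906989, -0.06561124]), array([0.09220475, 0.06314242])]) (array([0.69550223, 0.13695427, 0.14604671]), [array([ 0.14857903, -0.14188791]), array([0.15624729, 0.10827247])])
```

Run:
```python
from h import *
from plant import bot
s=bot.get_state();print(go(s,[.608,.067,.24],8))
```

```text
(array([-366.3,  542.1,   63.7]), array([5.00e-02, 7.00e-02, 6.07e+01]))
```

Emit:
jog_arm(targets=[[[-30, 45, 5, 0, 0, 5, 1], [-55, 81, 10, 0, 0, 9, 1], [-82, 122, 14, 0, 0, 14, 1], [-110, 163, 19, 0, 0, 18, 1], [-137, 203, 24, 0, 0, 23, 1], [-165, 244, 29, 0, 0, 27, 1], [-192, 285, 33, 0, 0, 32, 1], [-220, 325, 38, 0, 0, 36, 1], [-247, 366, 43, 0, 0, 41, 1], [-275, 407, 48, 0, 0, 46, 1], [-302, 447, 53, 0, 0, 50, 1], [-330, 488, 57, 0, 0, 55, 1], [-350, 520, 61, 0, 0, 58, 1], [-366, 542, 64, 0, 0, 60.7, 1], [-366, 542, 64, 0, 0, 60.7, 1], [-366, 542, 64, 0, 0, 60.7, 1], [-366, 542, 64, 0, 0, 60.7, 1]]])

```text
time_s: 1.85
tool_pos: [0.6075, 0.069, 0.2394]
eef_rot: [0.997, 0.071, -0.001, 0.0]
ft_force: [-1.0, 0.6, -0.1]
width: 0.085
```

Run:
```python
from h import *
from plant import bot
s=bot.get_state();print(s['time_s'],s['tool_pos'],yawof(s),s['joint_pos'],s['ft_force'])
w=bot.get_image('wrist');pickle.dump(w,open('pics/w1.pkl','wb'));cv2.imwrite('pics/w1.png',w['color'][:,:,::-1])
```

```text
1.85 [0.60750105 0.06896393 0.23942417] 8.132821656565607 [-0.52486646  0.2914969   0.44317066  1.65092384 -0.13076287  1.22999127
  0.08787165] [-1.04899837  0.57703472 -0.08316073]
```

View pics/w1.png

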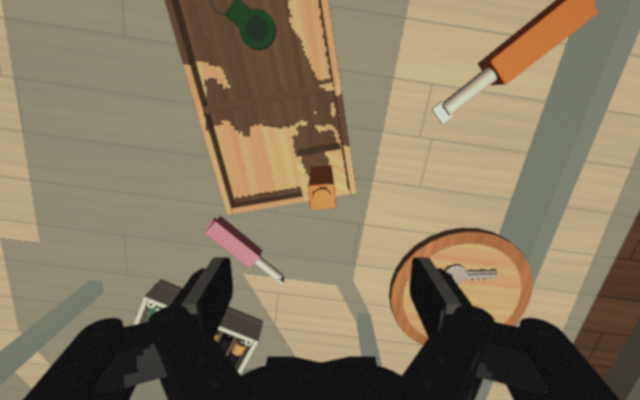

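Run:
```python
from h import *
w=load('w1')
A=cv2.resize(w['color'][140:230,270:370],None,fx=6.5,fy=6.5,interpolation=2);cv2.imwrite('pics/c3.png',A[:,:,::-1])
P=pts(w)
m=(P[...,2]>.1)&(P[...,2]<.116);m[:140]=0;m[230:]=0;m[:,:280]=0;m[:,370:]=0
Q=P[m];print(m.sum(),Q.mean(0),cv2.minAreaRect((Q[:,:2]*1000).astype(np.float32)))
mm=m.astype(np.uint8);c,_=cv2.findContours(mm,0,2);c=max(c,key=cv2.contourArea);r=cv2.minAreaRect(c);print(r)
print([onz(w,u,v,.108)[:2]*1000 for u,v in cv2.boxPoints(r)],onz(w,*r[0],.108))
```

```text
738 [0.60399269 0.08552678 0.11057836] ((604.23876953125, 84.10682678222656), (17.92599868774414, 18.531274795532227), 13.090758323669434)
((321.1911926269531, 194.48529052734375), (28.607797622680664, 26.230201721191406), 85.60128784179688)
[array([593.15271895,  92.82344036]), array([610.54710551,  96.72722735]), array([615.22615521,  76.57739638]), array([597.30368574,  72.50823262])] [0.60403341 0.08481526 0.108     ]
```

View pics/c3.png

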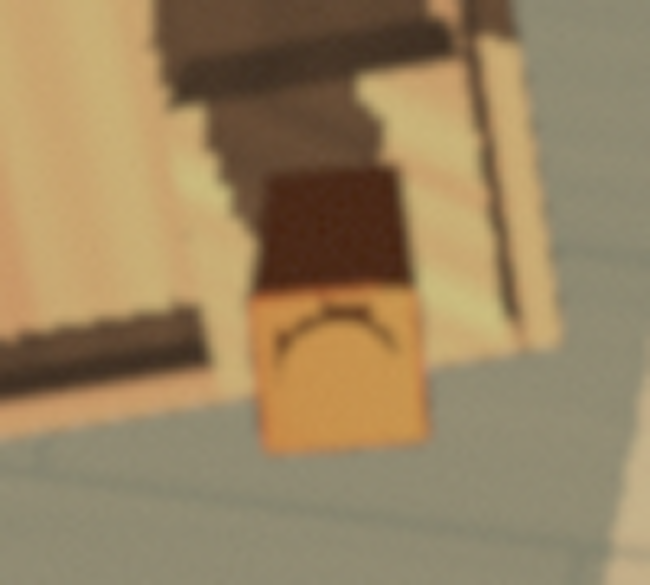

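Run:
```python
from h import *
w=load('w1')
C=[onz(w,270+u/6.5-.5,140+v/6.5-.5,.108)[:2]*1000 for u,v in[(252,296),(412,288),(430,440),(265,454)]]
C=np.array(C);print(C,C.mean(0))
for i in range(4):
    d=C[(i+1)%4]-C[i];print(np.hypot(*d),np.degrees(np.arctan2(d[1],d[0])))
```

```text
[[594.34065652  90.27367591]
 [610.84953611  93.50515182]
 [615.3627812   77.00952911]
 [597.99820995  72.91439088]] [604.63779594  83.42568693]
16.82217411872657 11.075142003252084
17.101899008555055 -74.6982117947602
17.84092183302978 -166.73022981195047
17.74041921733908 101.89803527647881
```

Run:
```python
from h import *
from plant import bot
s=bot.get_state();print(go(s,[.6045,.084,.18],13),go(s,[.6045,.084,.137],13))
```

```text
(array([ -0.8, -15.1,  59.6]), array([ 0.01,  0.06, -4.84])) (array([ -0.8, -15.1, 102.6]), array([ 0.01,  0.06, -4.84]))
```

Emit:
jog_arm(targets=[[[-0.5, -10, 10, 0, 0, -3, 1], [-0.8, -15.1, 30, 0, 0.06, -4.8, 1], [-0.8, -15.1, 50, 0, 0.06, -4.8, 1], [-0.8, -15.1, 70, 0, 0.06, -4.8, 1], [-0.8, -15.1, 90, 0, 0.06, -4.8, 1], [-0.8, -15.1, 102.6, 0, 0.06, -4.8, 1], [-0.8, -15.1, 102.6, 0, 0.06, -4.8, 1], [-0.8, -15.1, 102.6, 0, 0.06, -4.8, 1]]])

```text
time_s: 2.7
tool_pos: [0.6046, 0.0846, 0.1375]
eef_rot: [0.994, 0.113, 0.0, 0.0]
ft_force: [-0.1, 0.1, 1.0]
width: 0.0854
```

Run:
```python
from h import *
from plant import bot
s=bot.get_state();print(s['time_s'],s['tool_pos'],yawof(s),s['ft_force'])
w=bot.get_image('wrist');cv2.imwrite('pics/w2.png',w['color'][:,:,::-1])
```

```text
2.7 [0.60464441 0.08455811 0.13754486] 13.010890961101113 [-0.05947038  0.12767253  0.98090231]
```

View pics/w2.png

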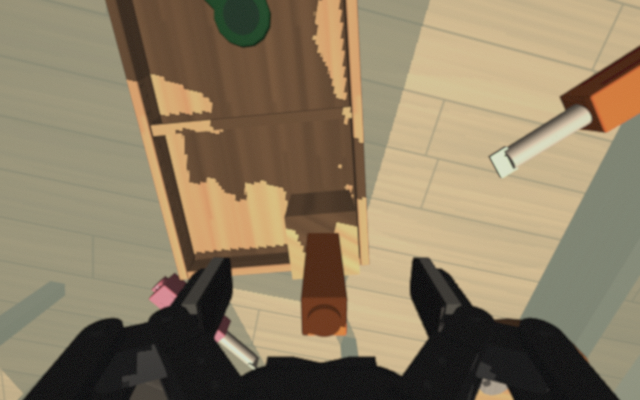

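The tool at (324,290) is centred between the open fingers and square to them, so I'll close.

Emit:
jog_arm(targets=[[[0, 0, 0, 0, 0, 0, -1], [0, 0, 0, 0, 0, 0, -1], [0, 0, 0, 0, 0, 0, -1], [0, 0, 0, 0, 0, 0, -1], [0, 0, 0, 0, 0, 0, -1], [0, 0, 0, 0, 0, 0, -1], [0, 0, 0, 0, 0, 0, -1], [0, 0, 0, 0, 0, 0, -1], [0, 0, 0, 0, 0, 0, -1], [0, 0, 0, 0, 0, 0, -1]]])

```text
time_s: 3.75
tool_pos: [0.6052, 0.0844, 0.1383]
eef_rot: [0.994, 0.113, 0.001, -0.0]
ft_force: [-0.6, 0.2, 3.8]
width: 0.0169
```

Emit:
jog_arm(targets=[[[0, 0, -10, 0, 0, 0, -1], [0, 0, -25, 0, 0, 0, -1], [0, 0, -40, 0, 0, 0, -1], [0, 0, -60, 0, 0, 0, -1], [0, 0, -80, 0, 0, 0, -1], [0, 0, -100, 0, 0, 0, -1], [0, 0, -100, 0, 0, 0, -1], [0, 0, -100, 0, 0, 0, -1]]])

```text
time_s: 4.55
tool_pos: [0.6052, 0.0844, 0.2393]
eef_rot: [0.994, 0.113, 0.002, -0.0]
ft_force: [-0.8, -0.1, -0.2]
width: 0.0174
```

Run:
```python
from h import *
from plant import bot
s=bot.get_state();print(s['time_s'],s['tool_pos'],yawof(s),s['ft_force'],s['width'],s['joint_pos'])
b=bot.get_image('side');pickle.dump(b,open('pics/s3.pkl','wb'))
w=bot.get_image('wrist');pickle.dump(w,open('pics/w3.pkl','wb'))
p=proj(b,s['tool_pos']-np.array([0,0,.1]));print(p);u,v=map(int,p)
B=cv2.resize(b['color'][v-50:v+50,u-60:u+60],None,fx=6,fy=5.5,interpolation=2)
cv2.imwrite('pics/c4.png',B[:,:,::-1]);cv2.imwrite('pics/w3.png',w['color'][:,:,::-1])
```

```text
4.55 [0.60517885 0.08439283 0.23934093] 12.99603931899846 [-0.77298656 -0.08338784 -0.22273526] 0.01739645135324902 [-0.53629704  0.28604785  0.42502134  1.65506252 -0.12459293  1.22354998
  0.14234511]
[323.04155045 158.65955095]
```

View pics/c4.png

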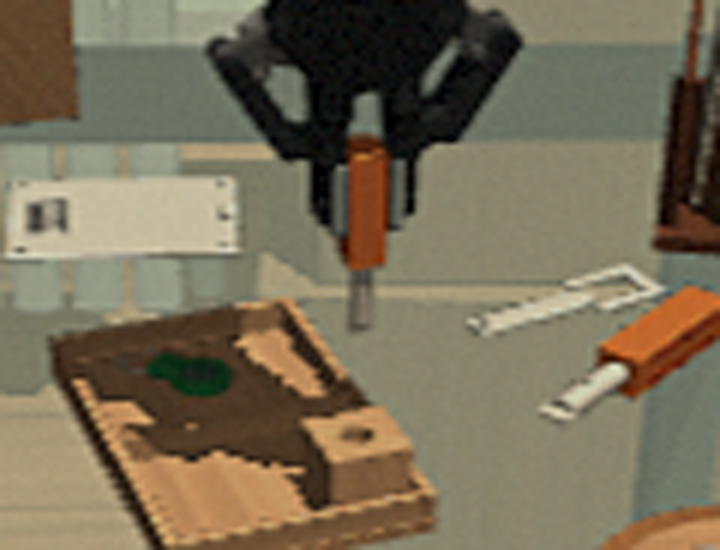

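View pics/w3.png

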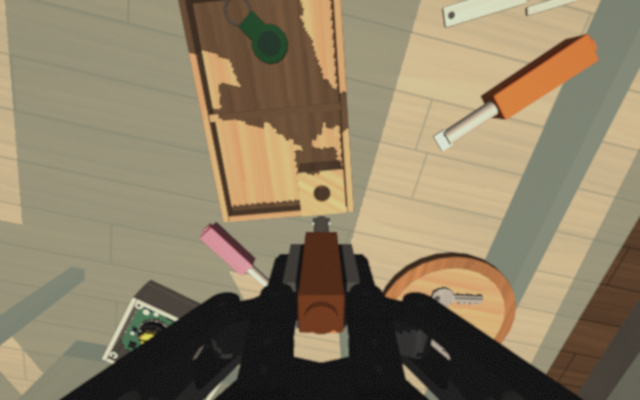

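Run:
```python
from h import *
w=load('w3');b=load('s3')
A=cv2.resize(w['color'][205:245,290:350],None,fx=12,fy=12,interpolation=2)
B=cv2.resize(b['color'][145:175,300:345],None,fx=12,fy=12,interpolation=2)
C=np.zeros((850,720,3),np.uint8);C[:480]=A;C[490:850,:540]=B
cv2.imwrite('pics/c5.png',cv2.resize(C,(508,600))[:,:,::-1])
for z in (0.047,):
    print('hole',onz(w,321.5,193,.048))
```

```text
hole [0.60462887 0.0833169  0.048     ]
```

View pics/c5.png

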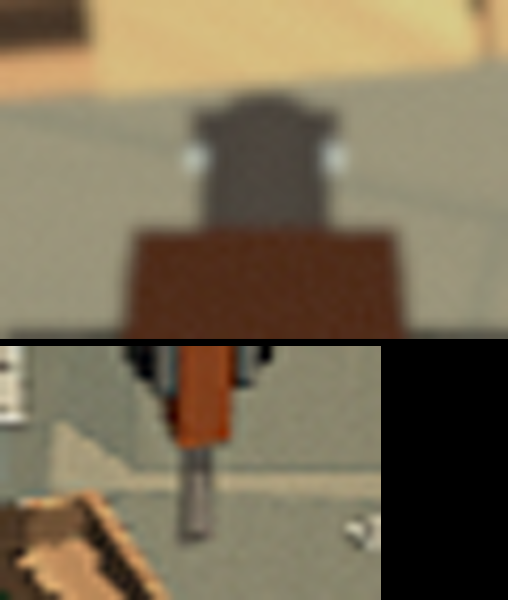

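Run:
```python
from h import *
from plant import bot
s=bot.get_state();print(go(s,[.467,-.102,.20],-15))
w=load('w3');p,r=tcp(s)
for z in(.1243,.1303):print(proj(w,p+r.apply([0,0,z])))
```

```text
(array([-175.9,  150.7,   37.5]), array([-1.0e-02, -4.0e-02,  2.8e+01]))
[322.1680218  219.94770082]
[322.11619119 216.70131924]
```

Emit:
jog_arm(targets=[[[-25, 21, 0, 0, 0, 4, -1], [-50, 43, 0, 0, 0, 8, -1], [-80, 68, 5, 0, 0, 13, -1], [-110, 94, 10, 0, 0, 18, -1], [-140, 120, 20, 0, 0, 22, -1], [-160, 137, 30, 0, 0, 26, -1], [-176, 151, 37.5, 0, 0, 28, -1], [-176, 151, 37.5, 0, 0, 28, -1], [-176, 151, 37.5, 0, 0, 28, -1]]])

```text
time_s: 5.55
tool_pos: [0.4671, -0.1019, 0.1999]
eef_rot: [0.991, -0.13, 0.0, -0.0]
ft_force: [-0.3, -0.6, -0.4]
width: 0.0175
```

Run:
```python
from h import *
from plant import bot
s=bot.get_state();print(s['time_s'],s['tool_pos'],yawof(s),s['ft_force'],s['wrist_torque'],s['width'],s['joint_pos'])
w=bot.get_image('wrist');pickle.dump(w,open('pics/w4.pkl','wb'));pickle.dump(s,open('pics/st4.pkl','wb'))
cv2.imwrite('pics/w4.png',w['color'][:,:,::-1])
u,v=map(int,proj(w,[.4585,-.130,.0325]));print(u,v)
B=cv2.resize(w['color'][v-30:v+30,u-35:u+35],None,fx=10,fy=10,interpolation=2)
cv2.imwrite('pics/c6.png',B[:,:,::-1])
```

```text
5.55 [ 0.46714764 -0.10191779  0.199859  ] -14.958867929838389 [-0.28736413 -0.58339217 -0.39729144] [0.03391815 0.00546698 0.03221053] 0.017534415069296445 [-0.41967055  0.02640836  0.59235522  2.0139866  -0.01720343  1.10519118
 -0.08084234]
320 232
```

View pics/w4.png

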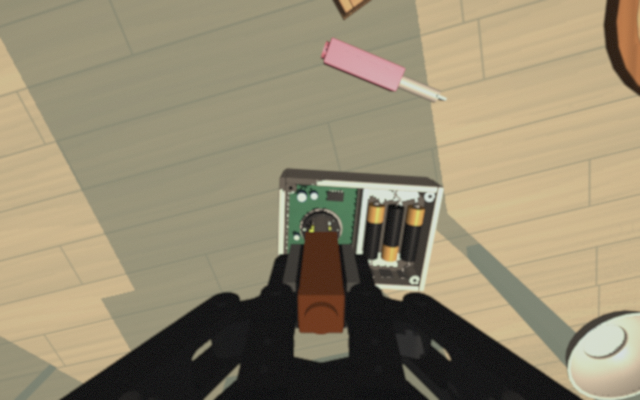

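View pics/c6.png

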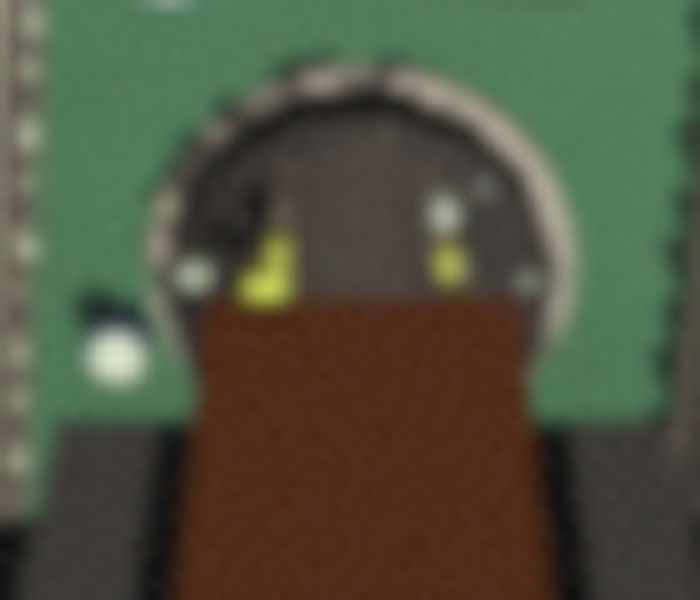

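The shank hides the rotor here, because the image's downward direction is tool +y. I'll shift 75 mm along +y to see the rotor unobstructed.

Emit:
jog_arm(targets=[[[0, 25, 0, 0, 0, 0, -1], [0, 50, 3, 0, 0, 0, -1], [0, 75, 8, 0, 0, 0, -1], [0, 75, 8, 0, 0, 0, -1], [0, 75, 8, 0, 0, 0, -1], [0, 75, 8, 0, 0, 0, -1]]])

```text
time_s: 6.2
tool_pos: [0.4495, -0.1723, 0.1923]
eef_rot: [0.992, -0.128, 0.001, -0.0]
ft_force: [0.5, 0.1, 0.8]
width: 0.017
```

Run:
```python
from h import *
from plant import bot
s=bot.get_state();print(s['time_s'],s['tool_pos'],yawof(s),s['ft_force'],s['wrist_torque'],s['joint_pos'])
w=bot.get_image('wrist');pickle.dump(w,open('pics/w5.pkl','wb'));pickle.dump(s,open('pics/st5.pkl','wb'))
u,v=map(int,proj(w,[.4585,-.130,.0325]));print(u,v)
B=cv2.resize(w['color'][v-30:v+30,u-35:u+35],None,fx=10,fy=10,interpolation=2)
cv2.imwrite('pics/c7.png',B[:,:,::-1]);cv2.imwrite('pics/w5.png',w['color'][:,:,::-1])
```

```text
6.2 [ 0.44947527 -0.17233929  0.19230589] -14.724558706954168 [0.50907402 0.10835515 0.76076617] [ 0.01571379 -0.04873492  0.01180675] [-0.33577163  0.04424123  0.66781625  2.01747943 -0.03197437  1.08811424
  0.08938157]
319 148
```

View pics/c7.png

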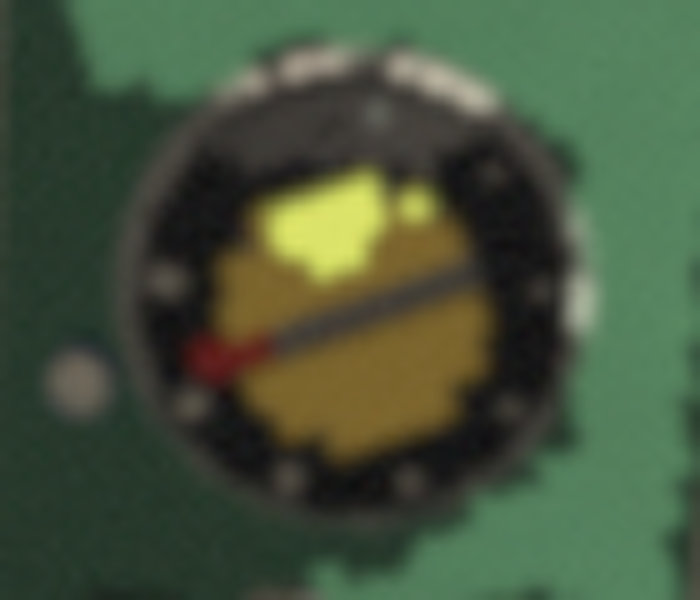

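View pics/w5.png

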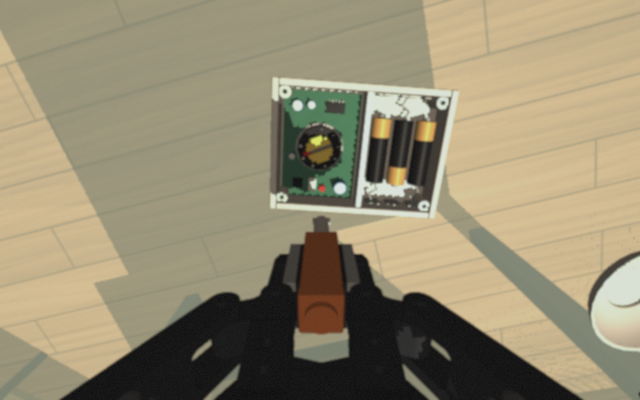

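Run:
```python
from h import *
w=load('w5');v0,u0=148-30,319-35
h=cv2.cvtColor(w['color'],cv2.COLOR_RGB2HSV).astype(int)
m=np.zeros(h.shape[:2],bool);sl=np.s_[v0:v0+60,u0:u0+70]
y=(h[...,0]>15)&(h[...,0]<36)&(h[...,1]>110)&(h[...,2]>70);m[sl]=y[sl]
n,l,st,c=cv2.connectedComponentsWithStats(m.astype(np.uint8));print(st,c)
vv,uu=np.nonzero(m);k=np.hypot(uu-319,vv-149.5)<20
hull=cv2.convexHull(np.stack([uu[k],vv[k]],1));e=cv2.fitEllipse(hull);print('disc ellipse',e)
cm=onz(w,*e[0],.0325);print('disc centre',cm)
r=((h[...,0]<8)|(h[...,0]>170))&(h[...,1]>130)&(h[...,2]>70);mr=np.zeros_like(m);mr[sl]=r[sl]
q=np.argwhere(mr).mean(0)[::-1];print('red',q,mr.sum())
px=lambda a:(u0+a[0]/10-.45,v0+a[1]/10-.45)
A=onz(w,*px((475,275)),.0325);B=onz(w,*px((275,345)),.0325);Rd=onz(w,*q,.0325)
f=lambda d:np.degrees(np.arctan2(d[1],d[0]))
print('slot yaw hand',f(A-B),'red->centre',f(cm-Rd),f(A-Rd))
# perp offset centre from line
d=(A-B)[:2]/np.linalg.norm((A-B)[:2]);o=(cm-B)[:2];print('off mm',(d[0]*o[1]-d[1]*o[0])*1e3)
# slot dark inside disc
g=w['color'].astype(int).sum(2)
ins=np.zeros(m.shape,np.uint8);cv2.ellipse(ins,(e[0],(e[1][0]*.8,e[1][1]*.8),e[2]),1,-1)
dk=(ins>0)&~m&~mr; ys,xs=np.nonzero(dk);W=np.array([onz(w,x,y,.0325)[:2] for x,y in zip(xs,ys)]);
print(len(W),W.mean(0));U,S,V=np.linalg.svd(W-W.mean(0));print(S,f(V[0]))
# chime case
P=pts(w);mm=(P[...,2]>.031)&(P[...,2]<.041)&(h[...,1]<60);mm[225:]=0
ct,_=cv2.findContours(mm.astype(np.uint8),0,2);ct=max(ct,key=cv2.contourArea)
Wc=np.array([onz(w,*p[0],.036)[:2]*1000 for p in ct],np.float32);print(cv2.minAreaRect(Wc))
# tip: where
s=pickle.load(open('pics/st5.pkl','rb'));p,R0=tcp(s);print(proj(w,p+R0.apply([0,0,.1303])))
A=cv2.resize(w['color'][200:240,290:350],None,fx=12,fy=12,interpolation=2);cv2.imwrite('pics/c8.png',A[:,:,::-1])
```

```text
[[     0      0    640    400 255476]
 [   306    135     25     17    269]
 [   308    147     25     17    255]] [[319.50111165 199.60416243]
 [316.84758364 142.41263941]
 [321.18431373 155.36470588]]
disc ellipse ((318.9394226074219, 148.7959442138672), (26.81239128112793, 28.62868309020996), 171.25514221191406)
disc centre [ 0.45803427 -0.13038111  0.0325    ]
red [305.8  153.55] 20
slot yaw hand 4.508442160444885 red->centre 5.100244624216751 3.8207434935779214
off mm 0.3486941913678426
61 [ 0.45798074 -0.13058008]
[0.03699122 0.00493381] -175.11332108207307
((485.591552734375, -139.98553466796875), (96.51000213623047, 130.6452178955078), 71.28305053710938)
[322.644904  216.3102177]
```

View pics/c8.png

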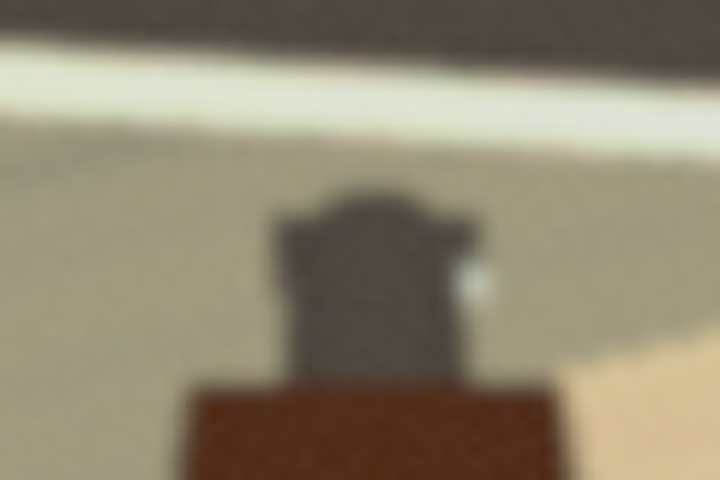

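```bash
cat >> h.py <<'E'
def tipoff(w,s,u,v,L=.1303): # tip in tcp frame from pixel, at tcp z=L
    p,r=tcp(s); c,d=ray(w,u,v); a=r.inv().apply(c-p); b=r.inv().apply(d); return a+b*(L-a[2])/b[2]
def go_tip(s,tip,off,yaw): # tcp pose to put tip (off in tcp) at tip
    return go(s,np.asarray(tip)-down(yaw).apply(off),yaw)
E
python3 - <<'E'
from h import *
from plant import bot
s=bot.get_state();w=load('w5');s5=pickle.load(open('pics/st5.pkl','rb'))
o=tipoff(w,s5,321.0,216.6);print('tipoff mm',o*1e3, tipoff(load('w3'),s5,0,0)*0)
print(go_tip(s,[.458,-.1304,.045],o,4.7), yawof(s))
E
```

```text
tipoff mm [ -1.15512135   0.21735474 130.3       ] [-0. -0.  0.]
(array([ -1.3, -43.4,  17. ]), array([ -0.03,  -0.09, -19.42])) -14.724323623675808
```

Emit:
jog_arm(targets=[[[0, -15, 0, 0, 0, -6, -1], [-1, -30, 0, 0, 0, -13, -1], [-1.3, -43.4, 0, 0, 0, -19.4, -1], [-1.3, -43.4, 6, 0, -0.1, -19.4, -1], [-1.3, -43.4, 12, 0, -0.1, -19.4, -1], [-1.3, -43.4, 17, 0, -0.1, -19.4, -1], [-1.3, -43.4, 17, 0, -0.1, -19.4, -1], [-1.3, -43.4, 17, 0, -0.1, -19.4, -1]]])

```text
time_s: 7.05
tool_pos: [0.4589, -0.1306, 0.1751]
eef_rot: [0.999, 0.04, -0.0, -0.0]
ft_force: [0.0, 0.0, -0.1]
width: 0.0172
```

Run:
```python
from h import *
from plant import bot
s=bot.get_state();print(s['time_s'],s['tool_pos'],yawof(s),tcp(s)[1].as_matrix()[:,2],s['ft_force'],s['wrist_torque'])
w=bot.get_image('wrist');pickle.dump(w,open('pics/w6.pkl','wb'));pickle.dump(s,open('pics/st6.pkl','wb'))
B=cv2.resize(w['color'][190:250,285:355],None,fx=10,fy=10,interpolation=2)
cv2.imwrite('pics/c9.png',B[:,:,::-1])
```

```text
7.05 [ 0.45890495 -0.13061271  0.17507084] 4.58283559186924 [-6.67563039e-04  3.13978773e-04 -9.99999728e-01] [ 0.03106874  0.02966821 -0.09660929] [-0.04167024 -0.05898903  0.04856649]
```

View pics/c9.png

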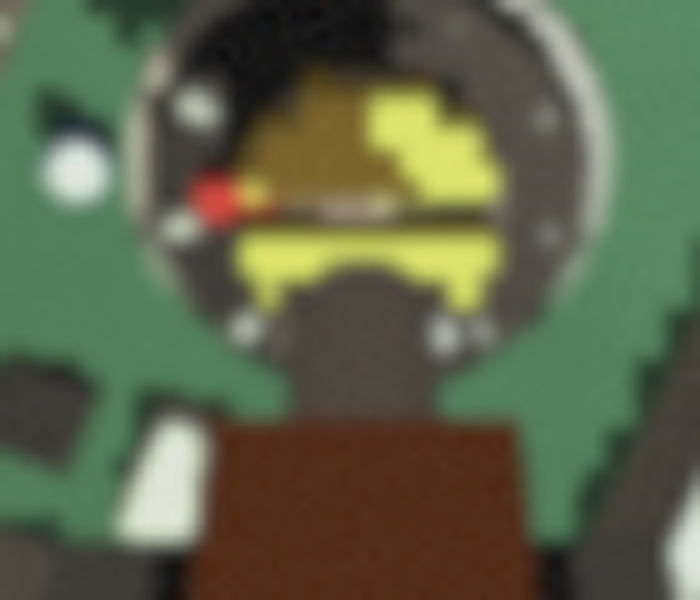

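Run:
```python
from h import *
w=load('w6');s=pickle.load(open('pics/st6.pkl','rb'));p,r=tcp(s)
px=lambda a:(285+a[0]/10-.45,190+a[1]/10-.45)
L=s['tool_pos'][2]-.0325
for n,a in(('slotL',(260,209)),('slotR',(490,215)),('mid',(369,212)),('red',(215,200))):print(n,tipoff(w,s,*px(a),L=L)*1e3)
for n,a in(('ears',(365,285)),('arc',(365,265))):print(n,tipoff(w,s,*px(a))*1e3)
print([ (proj(w,p+r.apply([-.001,y,.1303]))-[285-.45,190-.45])*10 for y in(-.001,0,.001)])
g=w['color'][205:222,285:355].astype(int)
print(g[:,[5,20,26,32,36,40,45,48],:].sum(2))
```

```text
slotL [ -8.92865727  -0.19095411 142.57084368]
slotR [  8.1001982    0.30105468 142.57084368]
mid [-8.61552185e-01  5.45001724e-02  1.42570844e+02]
red [-12.24779652  -0.90472775 142.57084368]
ears [ -1.17802687   0.91259773 130.3       ]
arc [ -1.17734052  -0.59875371 130.3       ]
[array([367.52483805, 259.67304442]), array([367.52764933, 272.93138946]), array([367.53045249, 286.15144051])]
[[499 166 251 273 284 503 561 384]
 [581 154 259 275 266 471 558 450]
 [593 184 288 273 269 415 560 523]
 [554 256 348 280 290 343 552 531]
 [460 318 382 324 351 321 484 473]
 [363 338 334 351 402 316 343 353]
 [311 357 237 325 384 261 224 257]
 [303 345 243 289 319 253 244 260]
 [308 289 364 366 367 365 372 363]
 [305 220 494 484 467 488 495 469]
 [303 189 549 509 451 530 551 518]
 [297 185 546 447 335 470 557 499]
 [303 191 507 341 232 360 537 434]
 [299 186 456 247 210 249 500 368]
 [300 195 424 214 213 209 468 339]
 [302 208 382 206 214 208 413 310]
 [305 219 342 209 215 213 356 313]]
```

Run:
```python
from h import *
w=load('w6');s=pickle.load(open('pics/st6.pkl','rb'))
L=s['tool_pos'][2]-.0325
print('slot +y edge',tipoff(w,s,321.5,213.1,L=L)[1]*1e3,'-y edge',tipoff(w,s,321.5,209.5,L=L)[1]*1e3)
for L in(.1243,):print('shank rim -y',tipoff(w,s,321,216.0,L=L)[1]*1e3)
g=w['color'][209:228,309:334].astype(int).sum(2);print(g)
w5=load('w5');s5=pickle.load(open('pics/st5.pkl','rb'))
print('w5 rim',tipoff(w5,s5,321,215.4,L=.1243)[1]*1e3,'ear -y tip edge',tipoff(w5,s5,321,217.,L=.1303)[1]*1e3)
g=w5['color'][212:234,309:334].astype(int).sum(2);print(g)
```

```text
slot +y edge 1.91717061488908 -y edge -0.932357911533413
shank rim -y -3.0153020588336994
[[433 440 382 316 296 300 308 308 324 333 335 338 351 374 379 349 321 352
  430 478 485 484 487 481 473]
 [380 379 334 291 281 294 297 310 351 377 389 389 402 433 434 374 316 311
  338 349 343 343 343 341 353]
 [264 258 237 222 226 239 241 268 325 367 380 379 384 402 381 324 261 239
  235 232 222 224 215 222 257]
 [231 239 243 237 242 243 245 260 289 308 313 312 319 314 303 279 253 243
  247 244 237 244 239 249 260]
 [313 358 364 366 367 372 365 363 366 367 369 371 367 370 368 365 365 370
  366 371 368 372 371 371 363]
 [408 474 494 494 492 494 493 488 484 472 472 463 467 466 470 477 488 492
  490 496 498 495 493 493 469]
 [452 528 549 549 548 550 548 537 509 479 465 456 451 458 469 495 530 544
  550 551 548 551 551 544 518]
 [433 512 546 550 545 546 542 508 447 393 356 337 335 337 363 409 470 525
  546 546 551 557 554 541 499]
 [361 447 507 514 493 477 461 415 341 276 251 235 232 235 252 294 360 426
  462 480 501 537 546 506 434]
 [271 374 456 443 379 335 320 287 247 222 216 210 210 208 214 221
[... 2658 characters left out ...]
11 209 214 214 214 216 208 211 214 204
  223 304 387 433 444 442 444]
 [435 443 441 413 344 254 215 207 205 213 218 217 214 211 217 207 207 205
  224 294 378 433 443 445 444]
 [440 443 438 419 349 255 209 206 211 209 211 209 218 215 213 211 203 202
  217 285 377 434 444 441 445]
 [428 428 431 402 334 247 201 203 207 208 212 214 208 209 214 206 209 203
  215 271 360 418 424 435 431]
 [373 371 368 349 295 226 190 188 191 195 195 194 200 197 194 197 189 191
  192 236 308 352 364 365 365]
 [255 253 253 245 213 179 171 164 173 172 168 168 171 164 172 169 165 162
  163 188 224 245 255 255 253]
 [166 166 163 167 160 155 148 154 157 158 152 149 157 148 150 146 147 153
  159 159 159 158 164 166 164]]
```

Emit:
jog_arm(targets=[[[0.3, -1.3, 0, 0, 0, 0, -1], [0.3, -1.3, 4, 0, 0, 0, -1], [0.3, -1.3, 8, 0, 0, 0, -1], [0.3, -1.3, 11, 0, 0, 0, -1], [0.3, -1.3, 11, 0, 0, 0, -1], [0.3, -1.3, 11, 0, 0, 0, -1]]])

```text
time_s: 7.7
tool_pos: [0.4592, -0.1293, 0.1642]
eef_rot: [0.999, 0.04, -0.0, -0.0]
ft_force: [0.5, -0.0, -0.1]
width: 0.0174
```

```bash
cat > snap.py <<'E'
import sys
from h import *
from plant import bot
n=sys.argv[1]
s=bot.get_state();print(s['time_s'],s['tool_pos'],yawof(s),s['ft_force'],s['wrist_torque'],s['width'])
w=bot.get_image('wrist');pickle.dump(w,open(f'pics/{n}.pkl','wb'));pickle.dump(s,open(f'pics/st_{n}.pkl','wb'))
B=cv2.resize(w['color'][190:250,285:355],None,fx=10,fy=10,interpolation=2)
cv2.imwrite(f'pics/{n}_c.png',B[:,:,::-1])
E
python3 snap.py w7
```

```text
7.7 [ 0.45917849 -0.12927115  0.16415209] 4.59226378493441 [ 0.54257865 -0.00254597 -0.11534119] [0.00262346 0.01302814 0.06885127] 0.01736138559031123
```

View pics/w7_c.png

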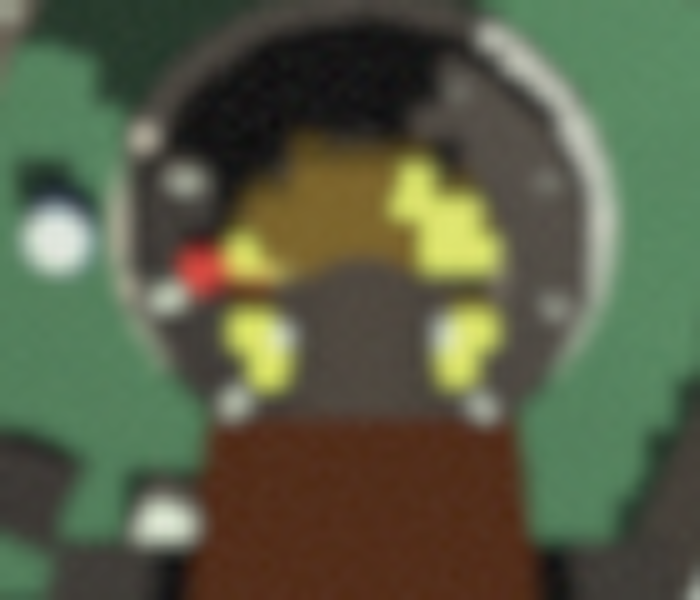

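The blade's ears (crop row ≈287) now line up with the slot on both sides. Now I'll descend in small steps and watch the force.

Emit:
jog_arm(targets=[[[0, 0, 0.5, 0, 0, 0, -1], [0, 0, 1, 0, 0, 0, -1], [0, 0, 1.5, 0, 0, 0, -1], [0, 0, 1.5, 0, 0, 0, -1], [0, 0, 2, 0, 0, 0, -1], [0, 0, 2, 0, 0, 0, -1]]])

```text
time_s: 8.35
tool_pos: [0.4593, -0.1294, 0.1623]
eef_rot: [0.999, 0.04, -0.0, -0.0]
ft_force: [0.2, -0.7, -0.4]
width: 0.0174
```

Emit:
jog_arm(targets=[[[0, 0, 0.4, 0, 0, 0, -1], [0, 0, 0.8, 0, 0, 0, -1], [0, 0, 1.2, 0, 0, 0, -1], [0, 0, 1.2, 0, 0, 0, -1]]])

```text
time_s: 8.75
tool_pos: [0.4593, -0.1294, 0.161]
eef_rot: [0.999, 0.04, -0.0, -0.0]
ft_force: [-0.3, -0.6, 0.2]
width: 0.0173
```

```bash
python3 snap.py w8
```

```text
8.75 [ 0.45932107 -0.12942003  0.16104223] 4.588599110802763 [-0.32430262 -0.62841921  0.16722338] [-0.07194466 -0.0248991   0.0058137 ] 0.017284921032619777
```

View pics/w8_c.png

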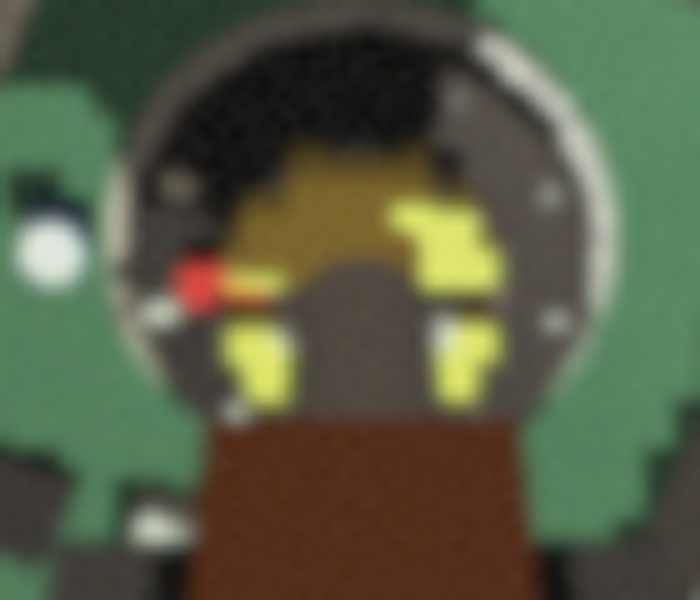

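Emit:
jog_arm(targets=[[[0, 0, 0.4, 0, 0, 0, -1], [0, 0, 0.8, 0, 0, 0, -1], [0, 0, 1.2, 0, 0, 0, -1], [0, 0, 1.2, 0, 0, 0, -1]]])

```text
time_s: 9.2
tool_pos: [0.4593, -0.1294, 0.1598]
eef_rot: [0.999, 0.04, -0.0, 0.0]
ft_force: [-0.7, -0.3, -0.5]
width: 0.0174
```

Emit:
jog_arm(targets=[[[0, 0, 0.3, 0, 0, 0, -1], [0, 0, 0.6, 0, 0, 0, -1], [0, 0, 0.6, 0, 0, 0, -1]]])

```text
time_s: 9.5
tool_pos: [0.4593, -0.1294, 0.1591]
eef_rot: [0.999, 0.04, -0.0, 0.0]
ft_force: [0.2, -0.7, -0.4]
width: 0.0173
```

Emit:
jog_arm(targets=[[[0, 0, 0.3, 0, 0, 0, -1], [0, 0, 0.3, 0, 0, 0, -1]]])

```text
time_s: 9.7
tool_pos: [0.4593, -0.1294, 0.1588]
eef_rot: [0.999, 0.04, -0.0, 0.0]
ft_force: [0.1, -0.2, 0.1]
width: 0.017
```

```bash
python3 snap.py w9
```

```text
9.7 [ 0.45928031 -0.12944815  0.15882169] 4.590294119458941 [ 0.10806514 -0.19095115  0.0507726 ] [-0.08522134 -0.04605852 -0.03619053] 0.0169522617682109
```

View pics/w9_c.png

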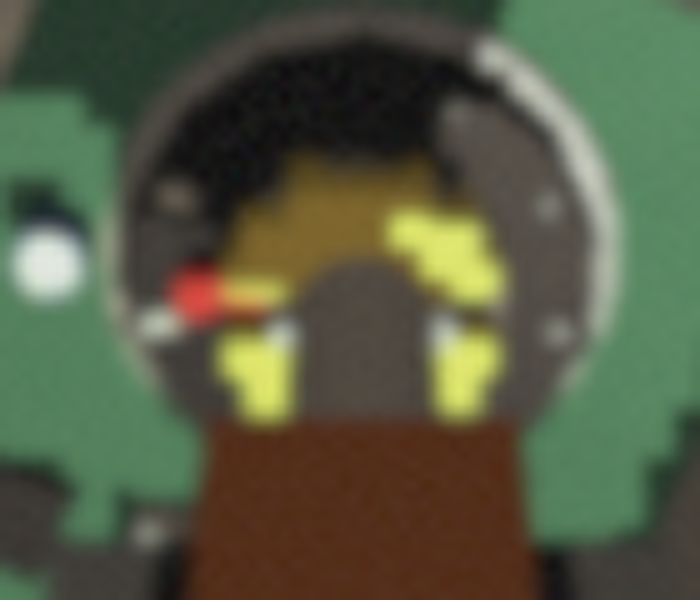

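Emit:
jog_arm(targets=[[[0, 0, 0.25, 0, 0, 0, -1], [0, 0, 0.5, 0, 0, 0, -1], [0, 0, 0.5, 0, 0, 0, -1]]])

```text
time_s: 10.05
tool_pos: [0.4594, -0.1295, 0.1587]
eef_rot: [0.999, 0.04, -0.0, -0.0]
ft_force: [-1.1, -0.8, 3.9]
width: 0.0171
```

The floor is felt at 3.9 N with the tip ≈28.5 mm above the table, so the blade is seated. I'll back off 0.3 mm and turn clockwise about the rotor axis, which lies at about tool (-1.2, 1.8) mm.

Emit:
jog_arm(targets=[[[0, 0, -0.3, 0, 0, 0, -1], [0.08, 0.06, -0.3, 0, 0, 2.5, -1], [0.15, 0.11, -0.3, 0, 0, 5, -1], [0.23, 0.17, -0.3, 0, 0, 7.5, -1], [0.3, 0.23, -0.3, 0, 0, 10, -1], [0.37, 0.3, -0.3, 0, 0, 12.5, -1], [0.43, 0.37, -0.3, 0, 0, 15, -1], [0.43, 0.37, -0.3, 0, 0, 15, -1]]])

```text
time_s: 10.85
tool_pos: [0.4597, -0.1298, 0.1588]
eef_rot: [0.996, -0.091, -0.0, 0.0]
ft_force: [-0.6, -0.5, 0.4]
width: 0.0178
```

```bash
python3 snap.py w10
```

```text
10.85 [ 0.45965134 -0.12982672  0.15877685] -10.4121585569793 [-0.60174755 -0.52781255  0.40479977] [-0.18988315  0.16194775 -0.04835808] 0.017802648253986156
```

View pics/w10_c.png

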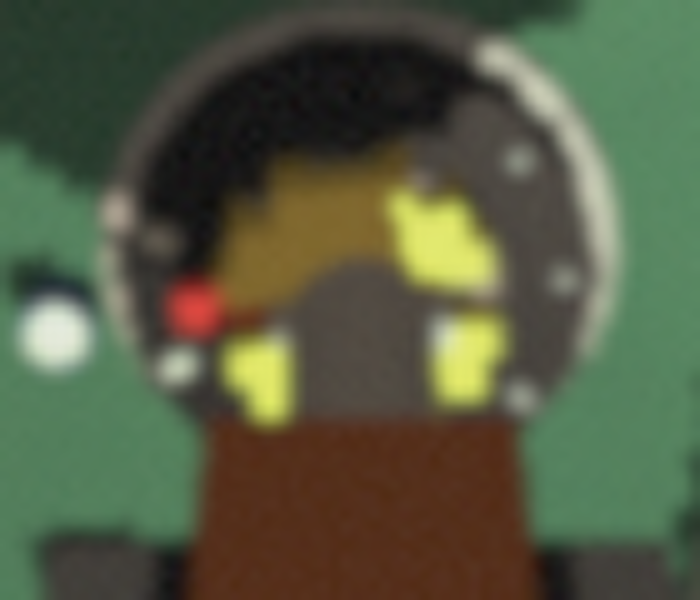

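Emit:
jog_arm(targets=[[[0.08, 0.06, -0.2, 0, 0, 2.5, -1], [0.15, 0.11, -0.2, 0, 0, 5, -1], [0.23, 0.17, -0.2, 0, 0, 7.5, -1], [0.3, 0.23, -0.2, 0, 0, 10, -1], [0.37, 0.3, -0.2, 0, 0, 12.5, -1], [0.37, 0.3, -0.2, 0, 0, 12.5, -1]]])

```text
time_s: 11.5
tool_pos: [0.4598, -0.13, 0.1588]
eef_rot: [0.98, -0.198, -0.0, 0.0]
ft_force: [-0.4, -0.1, 0.7]
width: 0.0175
```

```bash
python3 snap.py w11
```

```text
11.5 [ 0.45981011 -0.13003458  0.15878227] -22.810036697732027 [-0.39120806 -0.07670543  0.73763575] [-0.01909296  0.139797    0.0071897 ] 0.017514535124868516
```

View pics/w11_c.png

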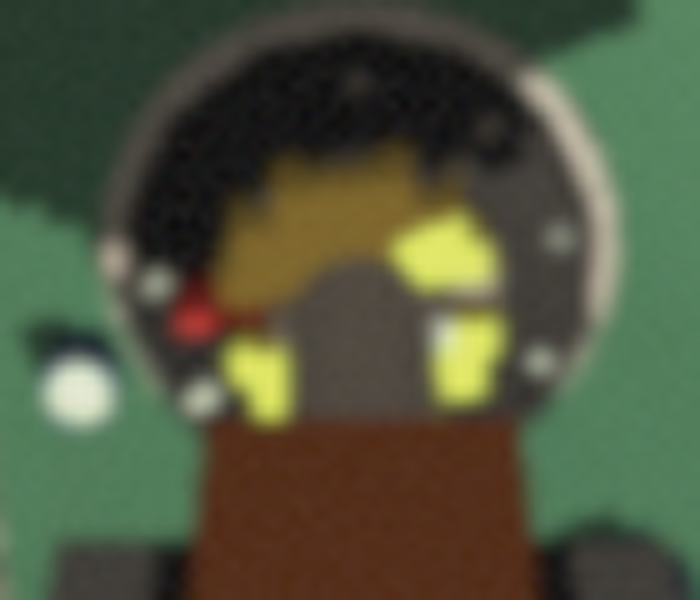

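Emit:
jog_arm(targets=[[[0.08, 0.06, -0.1, 0, 0, 2, -1], [0.12, 0.09, -0.1, 0, 0, 4, -1], [0.12, 0.09, -0.1, 0, 0, 4, -1]]])

```text
time_s: 11.85
tool_pos: [0.4598, -0.1301, 0.1588]
eef_rot: [0.973, -0.231, -0.001, -0.0]
ft_force: [0.1, 0.2, 0.1]
width: 0.0174
```

```bash
cat > st.py <<'E'
from h import *
from plant import bot
s=bot.get_state();print(s['time_s'],s['tool_pos'],yawof(s),s['ft_force'],s['wrist_torque'],s['joint_torque'][-1],s['joint_pos'][-1])
E
python3 st.py
```

```text
11.85 [ 0.45983793 -0.13008003  0.15879336] -26.688058139321843 [0.09567838 0.2368993  0.13433936] [0.03646926 0.13217422 0.00449697] -0.2515393774956465 -0.18477903738529622
```

Emit:
jog_arm(targets=[[[0.06, 0.05, 0, 0, 0, 2, -1], [0.12, 0.09, 0, 0, 0, 4, -1], [0.12, 0.09, 0, 0, 0, 4, -1]]])

```text
time_s: 12.15
tool_pos: [0.4599, -0.1301, 0.1588]
eef_rot: [0.965, -0.264, -0.001, -0.0]
ft_force: [-0.4, -1.0, 0.9]
width: 0.0173
```

```bash
python3 st.py
```

```text
12.15 [ 0.45989864 -0.13009421  0.15877502] -30.59592346921899 [-0.40757216 -0.99049465  0.93939976] [-0.01526421  0.15701054 -0.00334596] -0.2621234580874443 -0.25221945402688695
```

Emit:
jog_arm(targets=[[[0.06, 0.05, 0, 0, 0, 2, -1], [0.12, 0.09, 0, 0, 0, 4, -1], [0.12, 0.09, 0, 0, 0, 4, -1]]])

```text
time_s: 12.45
tool_pos: [0.4599, -0.1302, 0.1588]
eef_rot: [0.955, -0.296, -0.001, -0.0]
ft_force: [-0.2, 0.4, 0.9]
width: 0.0173
```

```bash
python3 st.py; python3 snap.py w12
```

```text
12.45 [ 0.45994312 -0.13017352  0.15877587] -34.49463779767425 [-0.21569776  0.44563036  0.93683063] [0.02831203 0.11832109 0.01809233] -0.3136419877409935 -0.31944408849451705
12.45 [ 0.45994312 -0.13017352  0.15877587] -34.49463779767425 [-0.21569776  0.44563036  0.93683063] [0.02831203 0.11832109 0.01809233] 0.0172712881220232
```

View pics/w12_c.png

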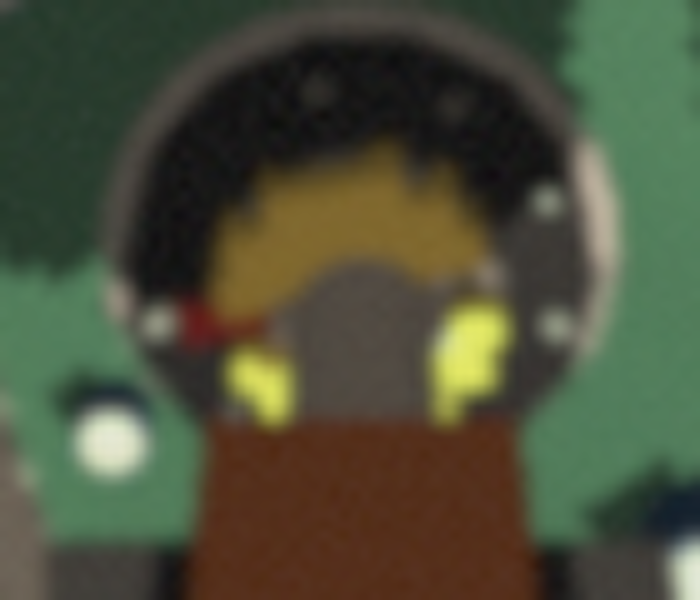

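Emit:
jog_arm(targets=[[[0.05, 0.04, 0, 0, 0, 1.5, -1], [0.09, 0.07, 0, 0, 0, 3, -1], [0.09, 0.07, 0, 0, 0, 3, -1]]])

```text
time_s: 12.8
tool_pos: [0.46, -0.1302, 0.1588]
eef_rot: [0.947, -0.321, -0.001, -0.0]
ft_force: [-1.3, 0.8, 1.9]
width: 0.0178
```

```bash
python3 st.py; python3 snap.py w13
```

```text
12.8 [ 0.45997766 -0.13018807  0.15877606] -37.48641806842354 [-1.25690114  0.80268985  1.88523177] [0.10821391 0.13039036 0.15188297] -0.29830983839929104 -0.3711249411207906
12.8 [ 0.45997766 -0.13018807  0.15877606] -37.48641806842354 [-1.25690114  0.80268985  1.88523177] [0.10821391 0.13039036 0.15188297] 0.017785843759182143
```

View pics/w13_c.png

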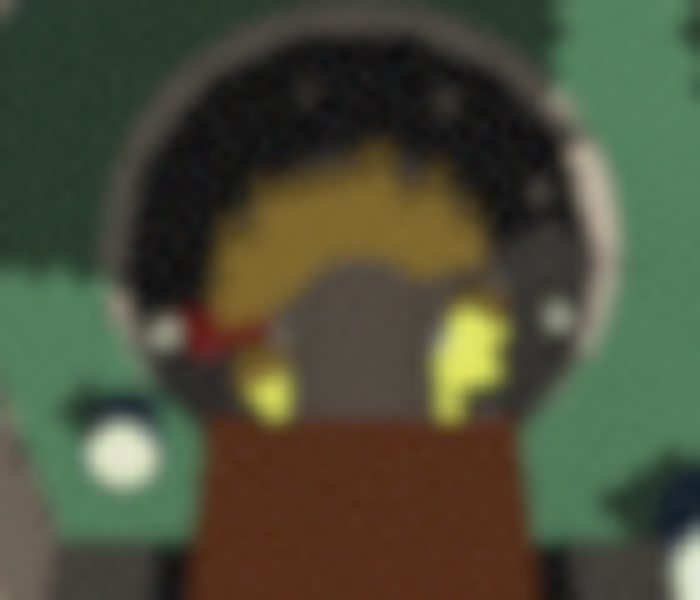

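Emit:
jog_arm(targets=[[[0, 0, 0, 0, 0, 0, -1]]])

```text
time_s: 12.95
tool_pos: [0.46, -0.1302, 0.1588]
eef_rot: [0.947, -0.321, -0.001, -0.0]
ft_force: [-0.7, 0.5, 0.5]
width: 0.0175
```

```bash
python3 st.py
python3 - <<'E'
from h import *
f=lambda d:np.degrees(np.arctan2(d[1],d[0]))
for n in('w6','w9','w10','w11','w12','w13'):
    w=load(n);h=cv2.cvtColor(w['color'],cv2.COLOR_RGB2HSV).astype(int)
    r=((h[...,0]<8)|(h[...,0]>170))&(h[...,1]>120)&(h[...,2]>60);m=np.zeros_like(r);m[205:226,298:314]=r[205:226,298:314]
    q=np.argwhere(m).mean(0)[::-1];p=onz(w,*q,.031)[:2];c=np.array([.458,-.1304]);print(n,q,m.sum(),p,f(c-p))
E
```

```text
12.95 [ 0.46001248 -0.13015482  0.15878811] -37.42331201517585 [-0.74873533  0.47122117  0.47317866] [-0.0150479   0.13923187  0.13085271] -0.13363912235945463 -0.37015173223091247
w6 [306.04347826 209.52173913] 23 [ 0.44649094 -0.13118831] 3.918334307906814
w9 [304.26666667 218.9       ] 30 [ 0.44650835 -0.13096267] 2.803141548972587
w10 [303.97058824 220.35294118] 34 [ 0.44642812 -0.12938017] -5.036461644402682
w11 [304.15384615 220.96153846] 26 [ 0.44686116 -0.12744983] -14.834412097116697
w12 [304.44444444 222.33333333] 18 [ 0.4473034  -0.12618822] -21.49201281079676
w13 [305.   223.25] 16 [ 0.44743062 -0.12641073] -20.678332491575127
```

The rotor pointer stayed at about -21° while the gripper turned another 3°, and the torque rose from about 0 to 0.13–0.15 N·m, so the stop is reached. I'll relieve the twist and lift out.

Emit:
jog_arm(targets=[[[-0.06, -0.05, 0, 0, 0, -2.5, -1], [-0.14, -0.11, 0, 0, 0, -5, -1], [-0.14, -0.11, -0.5, 0, 0, -5, -1]]])

```text
time_s: 13.25
tool_pos: [0.4598, -0.1301, 0.159]
eef_rot: [0.96, -0.279, -0.001, 0.0]
ft_force: [1.3, 0.3, -4.3]
width: 0.0174
```

```bash
python3 st.py; python3 snap.py w14
```

```text
13.25 [ 0.45982222 -0.13007045  0.15898829] -32.42020737823951 [ 1.29612216  0.32205415 -4.34026556] [-0.03067318 -0.21817999  0.0932814 ] 0.2592682186514139 -0.2843080535112881
13.25 [ 0.45982222 -0.13007045  0.15898829] -32.42020737823951 [ 1.29612216  0.32205415 -4.34026556] [-0.03067318 -0.21817999  0.0932814 ] 0.01741267671322032
```

View pics/w14_c.png

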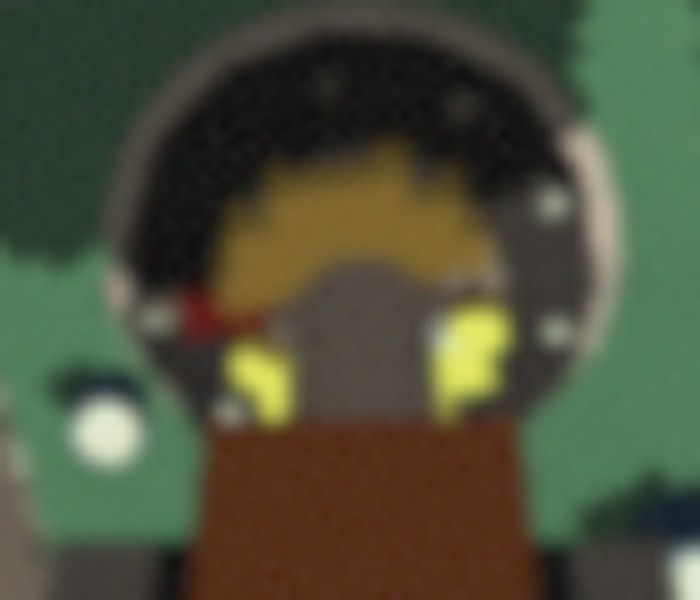

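Emit:
jog_arm(targets=[[[-0.05, -0.04, 0, 0, 0, -2, -1], [-0.1, -0.09, 0, 0, 0, -4, -1], [-0.1, -0.09, 0, 0, 0, -4, -1]]])

```text
time_s: 13.6
tool_pos: [0.4597, -0.13, 0.1589]
eef_rot: [0.969, -0.246, -0.001, 0.0]
ft_force: [0.0, 0.2, -1.5]
width: 0.0173
```

```bash
python3 st.py; python3 snap.py w15;python3 - <<'E'
from h import *
f=lambda d:np.degrees(np.arctan2(d[1],d[0]))
for n in('w14','w15'):
    w=load(n);h=cv2.cvtColor(w['color'],cv2.COLOR_RGB2HSV).astype(int)
    r=((h[...,0]<8)|(h[...,0]>170))&(h[...,1]>120)&(h[...,2]>60);m=np.zeros_like(r);m[205:226,298:314]=r[205:226,298:314]
    q=np.argwhere(m).mean(0)[::-1];p=onz(w,*q,.031)[:2];c=np.array([.458,-.1304]);print(n,q,m.sum(),p,f(c-p))
E
```

```text
13.6 [ 0.45974333 -0.13002753  0.15892253] -28.540075302341187 [ 0.03221911  0.18598121 -1.47615601] [-0.0477372   0.03907274 -0.02013391] 0.22953489795327187 -0.2172228274653486
13.6 [ 0.45974333 -0.13002753  0.15892253] -28.540075302341187 [ 0.03221911  0.18598121 -1.47615601] [-0.0477372   0.03907274 -0.02013391] 0.01726584608558508
w14 [304.6 221.3] 20 [ 0.44746235 -0.12601665] -22.585854246686473
w15 [304.38888889 220.27777778] 18 [ 0.44744148 -0.12596914] -22.76524321973348
```

View pics/w15_c.png

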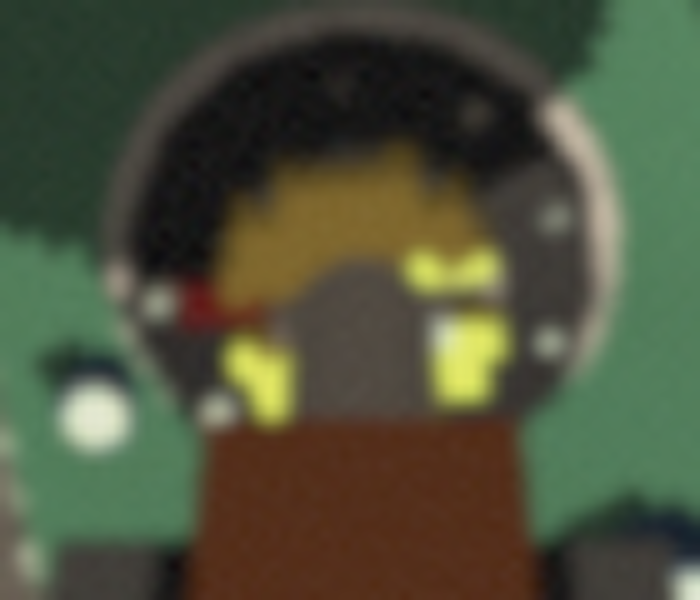

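Emit:
jog_arm(targets=[[[-0.03, -0.02, 0, 0, 0, -1.5, -1], [-0.03, -0.02, -1, 0, 0, -1.5, -1], [-0.03, -0.02, -2, 0, 0, -1.5, -1], [-0.03, -0.02, -4, 0, 0, -1.5, -1], [-0.03, -0.02, -8, 0, 0, -1.5, -1], [-0.03, -0.02, -16, 0, 0, -1.5, -1], [-0.03, -0.02, -32, 0, 0, -1.5, -1], [-0.03, -0.02, -40, 0, 0, -1.5, -1], [-0.03, -0.02, -40, 0, 0, -1.5, -1]]])

```text
time_s: 14.55
tool_pos: [0.4607, -0.1302, 0.2005]
eef_rot: [0.972, -0.234, 0.001, -0.0]
ft_force: [0.8, -0.6, 0.2]
width: 0.0171
```

Emit:
jog_arm(targets=[[[0, 20, 0, 0, 0, 0, -1], [0, 40, 0, 0, 0, 0, -1], [0, 55, 0, 0, 0, 0, -1], [0, 55, 0, 0, 0, 0, -1], [0, 55, 0, 0, 0, 0, -1]]])

```text
time_s: 15.05
tool_pos: [0.4358, -0.1787, 0.2002]
eef_rot: [0.972, -0.234, 0.001, -0.001]
ft_force: [0.7, -0.3, 0.5]
width: 0.0172
```

```bash
python3 st.py
python3 - <<'E'
from h import *
from plant import bot
s=bot.get_state();w=bot.get_image('wrist');pickle.dump(w,open('pics/w16.pkl','wb'));pickle.dump(s,open('pics/st_w16.pkl','wb'))
u,v=map(int,proj(w,[.458,-.1304,.0325]));print(u,v)
B=cv2.resize(w['color'][v-30:v+30,u-35:u+35],None,fx=10,fy=10,interpolation=2)
C=cv2.resize(w['color'][200:240,290:350],None,fx=10,fy=10,interpolation=2)
cv2.imwrite('pics/c16.png',B[:,:,::-1]);cv2.imwrite('pics/c17.png',C[:,:,::-1])
E
```

```text
15.05 [ 0.43581239 -0.17873487  0.20021696] -27.093225342989367 [ 0.7138121  -0.27990534  0.54733752] [-0.02550553 -0.00089866 -0.01144359] 0.017577701364643872 -0.12817068436868864
318 133
```

View pics/c16.png

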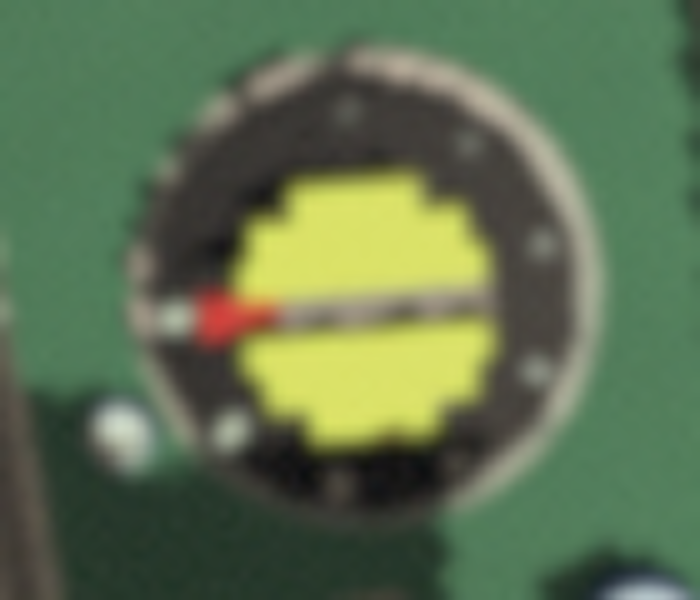

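View pics/c17.png

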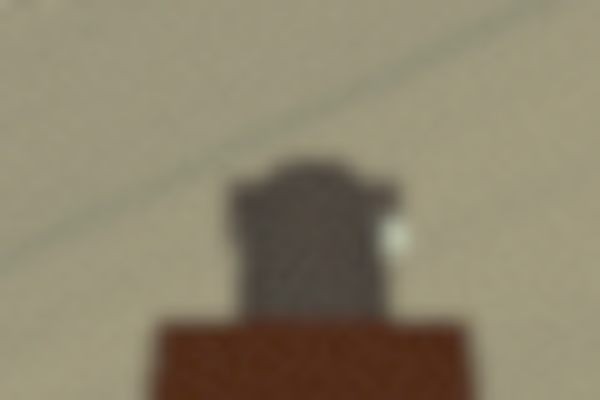

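The pointer now stands at the clockwise end of the housing's 270° dot scale (crop (178,318)), so the trimmer is at its stop and stayed there. Next I'll locate the hole mouth again and return the tool.

Run:
```python
from h import *
from plant import bot
w=load('w3');g=w['color'][180:206,308:336].astype(int).sum(2);m=(g<230)
n,l,st,c=cv2.connectedComponentsWithStats(m.astype(np.uint8));i=1+np.argmin(np.hypot(*(c[1:]-[13.5,13]).T));print(st[i],c[i]);q=c[i]+[308,180]
print('hole',onz(w,*q,.048))
s=bot.get_state();print(go(s,[.6052,.0849,.24],13))
```

```text
[  7   7  14  13 152] [13.5        12.96052632]
hole [0.60462061 0.08335268 0.048     ]
(array([  31.1, -311.4,  -39.1]), array([ -0.07,  -0.11, -40.03]))
```

Emit:
jog_arm(targets=[[[0, 0, -20, 0, 0, 0, -1], [3, -30, -39, 0, 0, -4, -1], [6, -65, -39, 0, 0, -8, -1], [10, -105, -39, 0, 0, -14, -1], [14, -145, -39, 0, 0, -19, -1], [18, -185, -39, 0, 0, -24, -1], [22, -225, -39, 0, 0, -29, -1], [26, -260, -39, 0, 0, -34, -1], [29, -290, -39, 0, 0, -38, -1], [31.1, -311.4, -39, -0.07, -0.1, -40, -1], [31.1, -311.4, -39, -0.07, -0.1, -40, -1], [31.1, -311.4, -39, -0.07, -0.1, -40, -1]]])

```text
time_s: 16.3
tool_pos: [0.6049, 0.086, 0.2391]
eef_rot: [0.994, 0.114, -0.001, 0.0]
ft_force: [-0.7, -0.5, -0.3]
width: 0.0176
```

```bash
python3 st.py; python3 snap.py w18
python3 - <<'E'
from h import *
from plant import bot
s=bot.get_state();w=load('w18');cv2.imwrite('pics/w18.png',w['color'][:,:,::-1])
g=w['color'][180:206,308:336].astype(int).sum(2);m=(g<230)
n,l,st,c=cv2.connectedComponentsWithStats(m.astype(np.uint8));print(st[1:],c[1:])
print(go(s,[.6052,.0849,.1383],13))
E
```

```text
16.3 [0.60490565 0.08596223 0.23906174] 13.06195483200528 [-0.69202533 -0.49909465 -0.28186175] [-0.03426087 -0.00586998 -0.07176993] 0.006074483535485342 0.14832838159062908
16.3 [0.60490565 0.08596223 0.23906174] 13.06195483200528 [-0.69202533 -0.49909465 -0.28186175] [-0.03426087 -0.00586998 -0.07176993] 0.017557696832559894
[[  7   9  14  13 148]] [[13.5        14.67567568]]
(array([  0.5,  -0.2, 101.1]), array([ 0.04,  0.06, -0.04]))
```

View pics/w18_c.png

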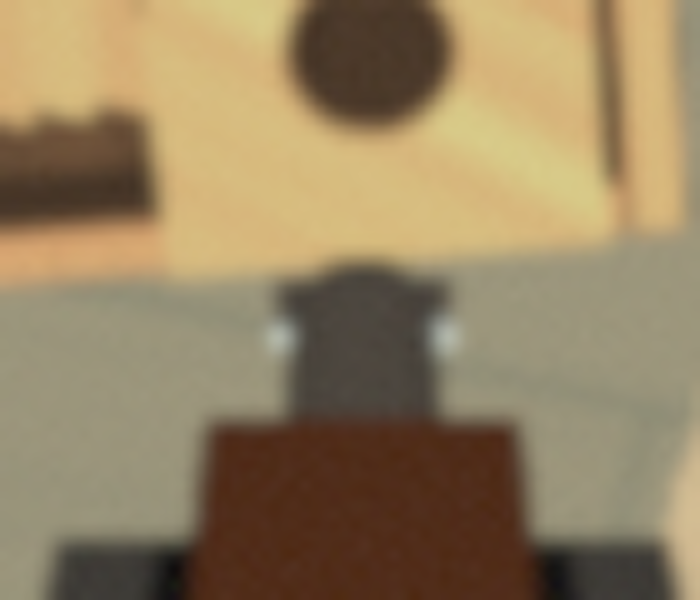

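Emit:
jog_arm(targets=[[[0.5, -0.2, 20, 0, 0, 0, -1], [0.5, -0.2, 40, 0, 0, 0, -1], [0.5, -0.2, 54, 0, 0, 0, -1], [0.5, -0.2, 60, 0, 0, 0, -1], [0.5, -0.2, 66, 0, 0, 0, -1], [0.5, -0.2, 68, 0, 0, 0, -1], [0.5, -0.2, 68, 0, 0, 0, -1]]])

```text
time_s: 17.05
tool_pos: [0.6053, 0.0849, 0.1716]
eef_rot: [0.994, 0.113, -0.0, 0.0]
ft_force: [-0.4, -0.1, -0.1]
width: 0.0173
```

```bash
python3 st.py; python3 snap.py w19
python3 - <<'E'
from h import *
from plant import bot
s=bot.get_state();print(go(s,[.6052,.0849,.1383],13))
E
```

```text
17.05 [0.6053254  0.08490051 0.1716095 ] 12.951062265532563 [-0.39076293 -0.09776971 -0.05741371] [-0.0017077   0.05888495 -0.04815779] 0.005899260722799227 0.17194406285415292
17.05 [0.6053254  0.08490051 0.1716095 ] 12.951062265532563 [-0.39076293 -0.09776971 -0.05741371] [-0.0017077   0.05888495 -0.04815779] 0.017293291612996375
(array([-0.3, -0. , 33.5]), array([ 0.04,  0.02, -0.05]))
```

View pics/w19_c.png

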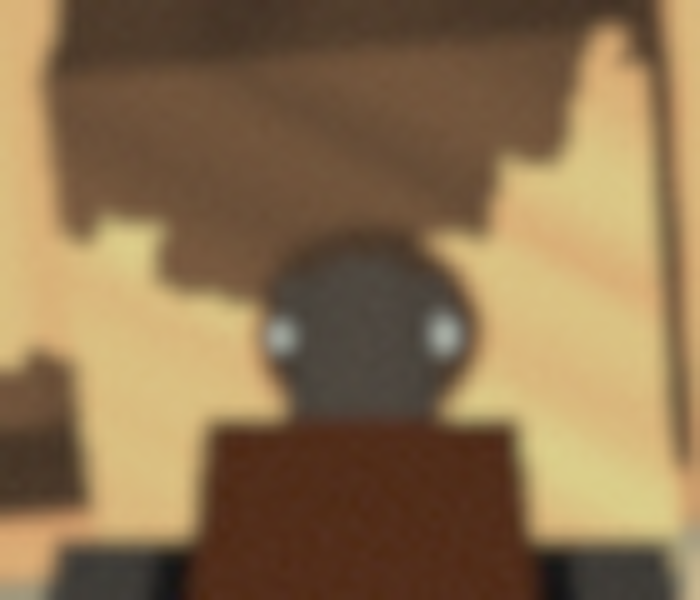

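The shank is entering the hole centred, with no contact force. I'll lower the rest of the way.

Emit:
jog_arm(targets=[[[-0.3, 0, 8, 0, 0, 0, -1], [-0.3, 0, 16, 0, 0, 0, -1], [-0.3, 0, 24, 0, 0, 0, -1], [-0.3, 0, 30, 0, 0, 0, -1], [-0.3, 0, 32, 0, 0, 0, -1], [-0.3, 0, 33, 0, 0, 0, -1], [-0.3, 0, 33, 0, 0, 0, -1]]])

```text
time_s: 17.8
tool_pos: [0.6053, 0.0848, 0.1389]
eef_rot: [0.994, 0.113, -0.0, 0.0]
ft_force: [-0.4, -0.3, 0.3]
width: 0.0172
```

Emit:
jog_arm(targets=[[[0, 0, 0.5, 0, 0, 0, -1], [0, 0, 0.8, 0, 0, 0, -1], [0, 0, 0.8, 0, 0, 0, -1]]])

```text
time_s: 18.1
tool_pos: [0.6055, 0.0848, 0.1383]
eef_rot: [0.994, 0.113, 0.0, 0.0]
ft_force: [-0.5, -0.2, 0.0]
width: 0.0172
```

Emit:
jog_arm(targets=[[[0, 0, 0.3, 0, 0, 0, -1], [0, 0, 0.4, 0, 0, 0, -1], [0, 0, 0.4, 0, 0, 0, -0.4], [0, 0, 0.4, 0, 0, 0, -0.1], [0, 0, 0.4, 0, 0, 0, 0.2], [0, 0, 0.4, 0, 0, 0, 0.5], [0, 0, 0.4, 0, 0, 0, 0.8], [0, 0, 0.4, 0, 0, 0, 0.8], [0, 0, 0.4, 0, 0, 0, 0.8], [0, 0, 0.4, 0, 0, 0, 0.8], [0, 0, 0.4, 0, 0, 0, 0.8]]])

```text
time_s: 19.2
tool_pos: [0.6055, 0.0848, 0.138]
eef_rot: [0.994, 0.113, 0.0, 0.0]
ft_force: [0.3, 0.9, -0.3]
width: 0.0767
```

```bash
python3 st.py; python3 snap.py w20
python3 - <<'E'
from h import *
w=load('w20');cv2.imwrite('pics/w20.png',w['color'][:,:,::-1])
E
```

```text
19.2 [0.60548863 0.08482135 0.13798169] 12.950304866534388 [ 0.28770591  0.8864507  -0.27025543] [ 0.04830463  0.01945538 -0.02696687] 2.19626812736351e-06 0.186148946465725
19.2 [0.60548863 0.08482135 0.13798169] 12.950304866534388 [ 0.28770591  0.8864507  -0.27025543] [ 0.04830463  0.01945538 -0.02696687] 0.07668133178566382
```

View pics/w20.png

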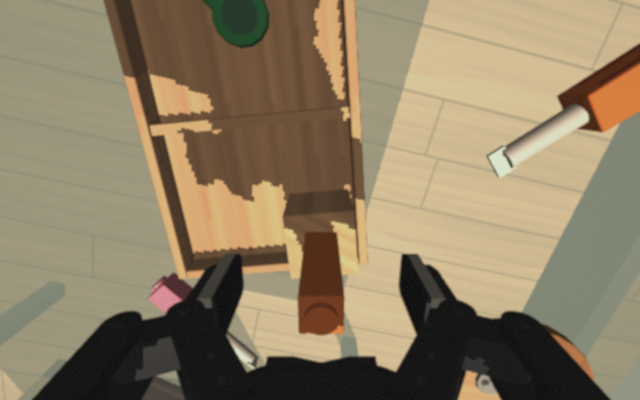

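The tool stands alone between the open fingers. I'll retreat upward and check it from the side camera.

Emit:
jog_arm(targets=[[[0, 0, -15, 0, 0, 0, 0.8], [0, 0, -40, 0, 0, 0, 0.8], [0, 0, -70, 0, 0, 0, 0.8], [0, 0, -102, 0, 0, 0, 0.8], [0, 15, -102, 0, 0, 0, 0.8], [0, 15, -102, 0, 0, 0, 0.8], [0, 15, -102, 0, 0, 0, 0.8], [0, 15, -102, 0, 0, 0, 0.8]]])

```text
time_s: 20.05
tool_pos: [0.608, 0.0707, 0.2388]
eef_rot: [0.994, 0.113, -0.001, 0.0]
ft_force: [-0.8, 0.0, -0.2]
width: 0.0771
```

```bash
python3 st.py
python3 - <<'E'
from h import *
from plant import bot
b=bot.get_image('side');w=bot.get_image('wrist')
C=np.vstack([cv2.resize(b['color'][100:290,200:430],(690,570//2),interpolation=2),cv2.resize(w['color'][140:240,240:400],(690,300),interpolation=2)])
cv2.imwrite('pics/f.png',C[:,:,::-1])
P=pts(w);m=(P[...,2]>.1)&(P[...,2]<.118);m[:140]=0;m[235:]=0;m[:,:280]=0;m[:,370:]=0
Q=P[m];print(m.sum(),Q.mean(0),np.percentile(Q[:,2],[5,50,95]),cv2.minAreaRect((Q[:,:2]*1000).astype(np.float32)))
P=pts(b);h=cv2.cvtColor(b['color'],cv2.COLOR_RGB2HSV).astype(int);m=(P[...,2]>.05)&(P[...,2]<.12)&(h[...,0]<14)&(h[...,1]>150);m[:,:310]=0;m[:,335:]=0;m[:160]=0;m[195:]=0
ys,xs=np.nonzero(m);print(m.sum(),xs.min(),xs.max(),ys.min(),ys.max(),P[m].max(0),[xs[ys==r].mean().round(1) for r in range(ys.min(),ys.max()+1)])
E
```

```text
20.05 [0.60803326 0.07071132 0.23879239] 12.966057425482447 [-0.83000596  0.00088768 -0.15605101] [ 0.04194218 -0.04031558 -0.02595924] -0.002044017455773428 0.1753862617609243
747 [0.60359004 0.08566613 0.11048777] [0.1035111  0.11048386 0.1137822 ] ((603.926025390625, 84.18594360351562), (17.545589447021484, 18.33065414428711), 12.96003532409668)
157 318 326 166 188 [0.61558833 0.09576862 0.11440904] [np.float64(322.5), np.float64(321.5), np.float64(322.0), np.float64(322.0), np.float64(323.5), np.float64(323.0), np.float64(322.5), np.float64(322.0), np.float64(322.0), np.float64(321.5), np.float64(321.5), np.float64(321.5), np.float64(322.0), np.float64(322.0), np.float64(322.0), np.float64(322.0), np.float64(321.5), np.float64(321.5), np.float64(322.0), np.float64(322.0), np.float64(322.0), np.float64(321.5), np.float64(321.7)]
```

View pics/f.png

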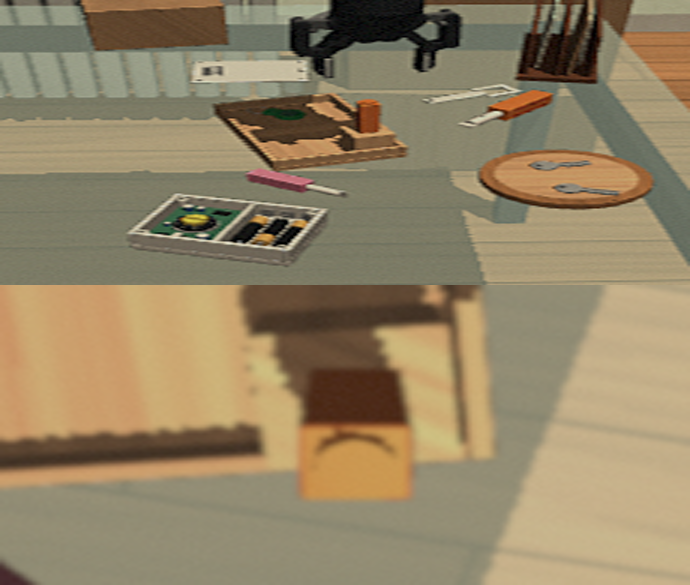

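The tool stands upright with its top at 110.5 mm (110.6 mm at the start), within 0.5 mm of where it began. Handing in.

```bash
python3 -c "
from plant import bot
print(bot.close_job())"
```

```text
the job is handed in; nothing more can be done
None
```

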